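# Hang a batch of casting baskets for checking, set the magnifier and log the batch

### The arm

A 7-joint arm with a two-finger parallel gripper is mounted at the origin on the work surface. World frame = base frame: x ahead of the robot, y to its left, z up, the work surface at z = 0. Lengths are in mm, angles in rad, forces in N, time in s.
With the tool pointing down it reaches from about 425 to 950 mm from the base axis. Payload 4.7 kg.
Tool frame: the origin (TCP) lies between the finger pads; the fingertips stand 25 mm ahead of it and the grasp point (between the pads) lies 6 mm ahead of it; z points along the fingers, x is the direction in which the jaws open and shut, and the axes are right-handed (so a half turn about z gives the same grasp; the last joint's range is limited). The gripper opens to 87 mm and grips with 3 to 60 N. Pads are 19 mm wide; open, the fingers measure 117 mm over their backs; the gripper's body (75 mm by 190 mm) begins 51 mm behind the grasp point.
Start: joints at [-1.379, 0.469, -0.049, 1.532, 0.024, 1.141, -0.082], TCP at [147.789, 658.639, 247.573] pointing down, gripper open.
Joint ranges: [-2.59, 2.59], [-0.33, 1.99], [-1.39, 1.29], [0.1, 2.45], [-1.04, 4.18], [0.21, 1.99], [-2.66, 2.66]. Speed limits (rad/s): [2.57, 2.57, 3.14, 3.14, 3.14, 3.14, 3.14].

### API

Orientations are given as a rotation vector (axis times angle).
In Python, from workcell import arm gives the robot as it stands. The module is installed in compiled form; this text tells all that it offers.
- The arm moves only by the shell command python3 -m inch 'ROWS' [FORCE]. ROWS is JSON, a list of rows, each a list of 7 numbers: the closure, from 0 (fully open) to 1 (shut), then the shift along the tool's x, y, z in mm, then the turn, a rotation vector about the tool's x, y, z in degrees. A call has 1 to 12 rows; each row shifts and turns the pose as measured when the row begins, along the tool's axes as they then stand; what a row does not reach is not made up. A row lasts 1/10 s, in which the tool goes at most 50 mm and 8.59 degrees, less where a joint would pass 70% of its speed; a pose out of reach is approached as far as the arm can. A call is refused whole if a number of a shift passes 50 or a number of a turn 8.59, either way. A call with a gripper value outside its range is refused whole. The fingers move at their own pace and stop on an object; FORCE is the grip in N (left out, the last holds). Time passes only in rows, so rows that do not move let the fingers close. It gives the time, the measured TCP pose, the force and the opening at its end, in the units of the state.
- arm.state(): the state, without advancing time (a new reading comes with each control period).
- arm.read_camera(name): name is "scene" or "top" or "wrist"; returns a dict with "pixels" (384x512x3 uint8, red, green, blue), "camera_matrix" (3x3 intrinsics, pixels), "dist_coeffs" ([k1, k2, p1, p2, k3] as OpenCV has them; the pictures are not rectified), "R" (3x3) and "t" (3): a world point X has camera coordinates R X + t. Camera axes: x right, y down, z forward; pixel columns grow to the right and rows downward; lengths in mm; the calibration is good to about 2 mm. A picture is of the moment at which its call begins. There is no depth.
- arm.finish_job(): hands the job in, once; it reports no verdict.
The state is a dict: "time_s": time; "joints": joint angles; "joint_vel": joint speeds; "joint_efforts": joint torques, N m; "tcp_pos": TCP position; "tool_rot": TCP orientation; "wrist_force": force on the tool from outside, world axes, zero at the start; "torque": the same for the moment, N m; "gripper_width": finger opening in mm.
Only numpy, scipy, OpenCV 4.12 (cv2) and the standard library are available. Lean on these libraries where they do the work, as an engineer would, in place of code of your own. Each camera call takes 0.05 s, during which the arm holds its last target. There are 200 camera calls.

### The job

Hang every steel basket by its hook on the rack's rail, letting go slowly so that each hangs still. Then swing the magnifier arm by its green knob until it lines up with the red pointer and leave it there, and after that log the batch: swing the tally counter's red-pinned lever fully to its stop and let it spring back. Leave the red pointer and the other things on the bench where they are.

Things in the scene. Friction and masses are not known exactly. Their poses are not given: they have to be found in the camera images.
- basket0: Steel mesh basket of castings with an orange grip tab, about 0.16 kg, standing upright. All four are alike; 3 or 4 are present (None if absent); basket1 to basket3 tell more. Origin: centre of the cup's underside, z up, x towards the strap, which faces the robot within 0.6 rad at the start. Cup 60 (x) x 46 (y) x 32 tall.
- basket0_hook (a point): Apex of the V under basket0's crown; the rail's axis seats 7 below it: (14, 0, 100) in the basket frame.
- basket1: As basket0. Hook of all baskets (basket frame): a strap 20 wide in y, 4 thick, rises at x = 26..30 to a crown (x = -2..30, top z = 106, underside an inverted V: z = 100 at x = 14, 92 at its ends) with a lip at x = -2..2 down to z = 84: a downward gap 24 wide (x = 2..26). The rail gets in from the -x side between cup rim (z = 32) and lip; then lower the basket.
- basket1_hook (a point): Apex of the V under basket1's crown; the rail's axis seats 7 below it: (14, 0, 100) in the basket frame.
- basket2: As basket0. Grip tab of all baskets: orange, upright on the crown, 10 thick (x), 22 wide (y), z = 106..140, centred at x = 14, y = 0: grip it across its thickness near z = 129.
- basket2_hook (a point): Apex of the V under basket2's crown; the rail's axis seats 7 below it: (14, 0, 100) in the basket frame.
- basket3: As basket0. The load is off-centre of the hook: in the grip it hangs level, and once let go on the rail every basket tips cup-down by 3 to 20 degrees about the rail. If knocked it swings for a second or more.
- basket3_hook (a point): Apex of the V under basket3's crown; the rail's axis seats 7 below it: (14, 0, 100) in the basket frame.
- rack: Fixed rack: wood base 60 (x) x 360 (y) x 12; level rail of diameter 12 along y, its axis 160 up, between posts at y = -165 and 165 topped by balls of diameter 20. Origin: middle of the base's underside, z up. Hang within y = -130..130, at least 60 apart, basket x along rack x (strap on either side). Turned up to 0.15 rad.
- pivot (a point): Point on the vertical swing axis of the magnifier arm (and of the red pointer), 215 above the bench, on top of a fixed grey stand (round base of diameter 100, post of diameter 22). Frame x as the stand's.
- lens (a joint): Swing of the magnifier arm about the vertical through pivot, rad, -1.3..1.3, growing anticlockwise seen from above; 0 = arm along the -x of pivot. Friction-held (about 0.25 N m, some 1.5 N at the knob): stays where it is released.
- lens_knob (a point): On the axis of the green upright knob at the arm's outer end, 258 above the bench, 165 from the swing axis. Knob: diameter 16, from 220 to 270 above the bench. Arm top at 221; white lens ring (diameter 100, top at 222) centred 105 from the axis. The point's -x points outward along the arm.
- pointer (a joint): Angle of the red pointer, same zero and sense as joint lens: the angle the magnifier arm is to have. Stiff; not to be moved.
- pointer_tip (a point): Tip of the red pointer that lies on top of the magnifier's post: 78 from the swing axis, 249 above the bench, bar 11 wide. The point's -x points outward along the pointer.
- lever (a joint): Sprung lever of the blue tally counter, rad: 0 at rest, 1.0 at its stop, growing anticlockwise seen from above. The spring (0.04 N m at rest, 0.12 N m at the stop: 0.8 to 2.4 N at the pin) brings it back when let go.
- lever_pin (a point): Point in the red upright pin at the lever's end: diameter 14, from 47 to 81 above the bench, this point at 71; 50 from the lever's pivot. The lever bar is 10 wide and 6 thick with its top at 53 above the bench. At rest the lever lies along the counter's -x.
- lever_pivot (a point): Point on the lever's vertical axis on top of the fixed tally counter (blue case 70 x 62, top 44 above the bench, on a base 110 x 100), 45 above the bench.
- charcoal: Bystander: black charcoal block 90 x 60 x 28. Leave alone.
- bur_jar: Bystander: amber jar, diameter 52, 70 tall. Leave alone.
- pliers: Bystander: blue-handled pliers, 160 long, lying flat. Leave alone.
- polish_bar: Bystander: red polish bar 100 x 35 x 25. Leave alone.
- ring_box: Bystander: blue ring box 50 x 50 x 40. Leave alone.
- brush: Bystander: bench brush lying flat. Leave alone.
- solder_dish: Bystander: white dish, diameter 70, 25 tall. Leave alone.

How it is judged (in metres and radians):
On the way, in this order (a step that is already met when the one before it is completed fails the run):
1. every basket hangs still on the rail (x of basket0_hook in the frame of rack between -0.02 and 0.02 m and y of basket0_hook in the frame of rack between -0.155 and 0.155 m and z of basket0_hook in the frame of rack between 0.156 and 0.182 m and angle between each of basket0, basket1, basket2, basket3's own z axis and vertical below 0.6 rad and linear speed of each of basket0, basket1, basket2, basket3 below 0.03 m/s and x of basket1_hook in the frame of rack between -0.02 and 0.02 m and y of basket1_hook in the frame of rack between -0.155 and 0.155 m and z of basket1_hook in the frame of rack between 0.156 and 0.182 m and x of basket2_hook in the frame of rack between -0.02 and 0.02 m and y of basket2_hook in the frame of rack between -0.155 and 0.155 m and z of basket2_hook in the frame of rack between 0.156 and 0.182 m and x of basket3_hook in the frame of rack between -0.02 and 0.02 m and y of basket3_hook in the frame of rack between -0.155 and 0.155 m and z of basket3_hook in the frame of rack between 0.156 and 0.182 m), for 0.3 s.
2. the magnifier arm stands still, in line with the red pointer (angle between the x axis of lens_knob and the x axis of pointer_tip, either way round below 0.08 rad and velocity of joint lens between -0.05 and 0.05 rad/s), for 0.3 s.
3. the tally lever is swung to its stop (value of joint lever above 0.92 rad), for 0.05 s.
4. the tally lever has sprung back (value of joint lever below 0.08 rad), for 0.2 s.
At the end, for the whole second after the job is handed in: Every basket hangs by its hook on the rail (crown within 20 mm of the rail line), tipped under 0.6 rad and still; magnifier arm within 0.08 rad of the red pointer and still; tally lever back at rest (under 0.08 rad) after reaching over 0.92 of 1.0 rad (all of step 1 and all of step 2 and value of joint lever below 0.08 rad); the robot touches nothing.
It fails at once if a bystander is moved more than 30 mm (distance of any of charcoal, bur_jar, pliers, polish_bar, ring_box, brush, solder_dish from where it was at the start of the episode above 0.03 m).
It fails at once if the red pointer is moved (distance of pointer_tip from where it was at the start of the episode above 0.006 m).
Of basket0, basket1, basket2, basket3 only 3 to 4 are there at a start; the rules pass over those that are not, and their reading is None.
At some moment in a run one of basket0, basket1, basket2, basket3 may be knocked a few centimetres aside while the robot is not near it.
It also fails if it takes over 210 s, if anything falls off the work surface, if the arm or the gripper's body presses on something with over 40 N, if the wrist force passes 120 N, or if a joint passes its speed limit or range.

## Working session

There is one attempt and no reset: what is moved stays moved. The work goes in short steps, Python scripts to look and compute and a shell command to move; the robot and the scene stay as the last step left them, time stands still between calls to the robot, and variables do not carry over. Pictures are saved under pics/ and viewed, about 12 in all and at most 16, crops included, and the job is handed in when it is done.

```bash
mkdir -p pics; ls; cat > h.py <<'E'
import numpy as np, cv2, json
from workcell import arm
from scipy.spatial.transform import Rotation as Ro
def snap(name,fn,crop=None,scale=1):
    c=arm.read_camera(name); im=c["pixels"][:,:,::-1].copy()
    np.savez("pics/"+fn+".npz",K=c["camera_matrix"],D=c["dist_coeffs"],R=c["R"],t=c["t"],im=im)
    save(fn,fn+".png",crop,scale)
def save(fn,out,crop=None,scale=1):
    im=np.load("pics/"+fn+".npz")["im"]
    if crop: x0,y0,x1,y1=crop; im=im[y0:y1,x0:x1]
    cv2.imwrite("pics/"+out,cv2.resize(im,None,fx=scale,fy=scale,interpolation=cv2.INTER_CUBIC))
def ray(fn,uv):
    d=np.load("pics/"+fn+".npz"); R=d["R"];t=d["t"].ravel()
    p=cv2.undistortPoints(np.array(uv,float).reshape(-1,1,2),d["K"],d["D"]).reshape(-1,2)
    return -R.T@t, np.c_[p,np.ones(len(p))]@R
def onz(fn,uv,z):
    c,r=ray(fn,uv); z=np.broadcast_to(z,(len(r),))
    return c+r*((z-c[2])/r[:,2])[:,None]
def proj(fn,X):
    d=np.load("pics/"+fn+".npz")
    return cv2.projectPoints(np.array(X,float).reshape(-1,1,3),cv2.Rodrigues(d["R"])[0],d["t"].reshape(3,1),d["K"],d["D"])[0].reshape(-1,2)
def tri(fns,uvs):
    A=np.zeros((3,3));b=np.zeros(3)
    for f,uv in zip(fns,uvs):
        c,r=ray(f,[uv]); r=r[0]/np.linalg.norm(r[0]); P=np.eye(3)-np.outer(r,r); A+=P;b+=P@c
    return np.linalg.solve(A,b)
def tool(target=None,yaw=None):
    s=arm.state(); R=Ro.from_rotvec(s["tool_rot"]).as_matrix(); p=np.array(s["tcp_pos"])
    print("t",round(s["time_s"],2),"p",p.round(1),"F",np.round(s["wrist_force"],1),"w",round(s["gripper_width"],1))
    print("R\n",R.round(3),"J",np.round(s["joints"],2))
    if target is not None: print("shift tool",(R.T@(np.array(target)-p)).round(1))
    return p,R
E
python3 - <<'E'
from h import *
snap("scene","s0",None,1.5); snap("top","t0",None,1.5)
tool()
for f in("s0","t0"):
    d=np.load(f"pics/{f}.npz"); print((-d["R"].T@d["t"].ravel()).round(), d["K"][0,0], d["R"].round(2).tolist())
E
```

```text
pics
t 0.1 p [147.7 658.1 246.6] F [-0.1 -0.  -0.1] w 87.1
R
 [[ 0.219  0.976 -0.   ]
 [ 0.976 -0.219 -0.002]
 [-0.002  0.    -1.   ]] J [-1.38  0.47 -0.05  1.53  0.02  1.14 -0.08]
[1243.  441.  947.] 365.63367454234225 [[-0.54, 0.84, 0.01], [0.58, 0.38, -0.72], [-0.61, -0.38, -0.69]]
[ 401.   11. 1454.] 443.5010324652334 [[-0.03, -1.0, 0.0], [-0.99, 0.03, -0.1], [0.1, -0.0, -0.99]]
```

View pics/t0.png

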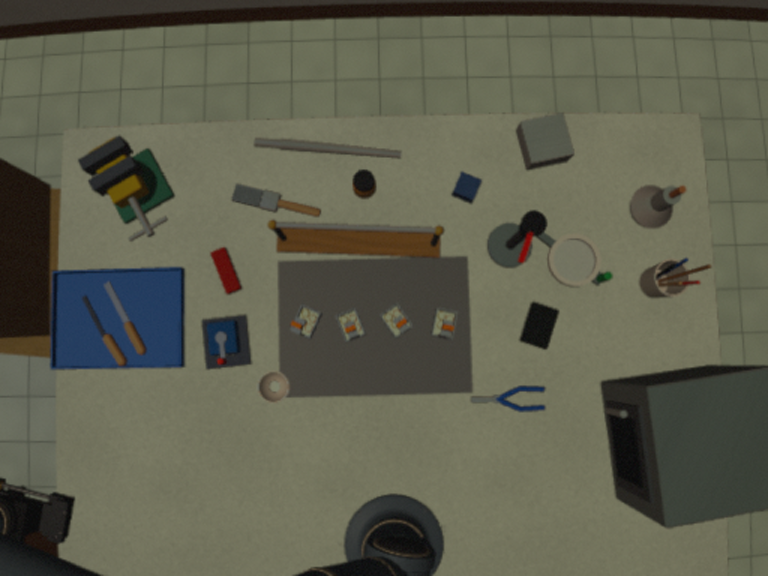

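View pics/s0.png

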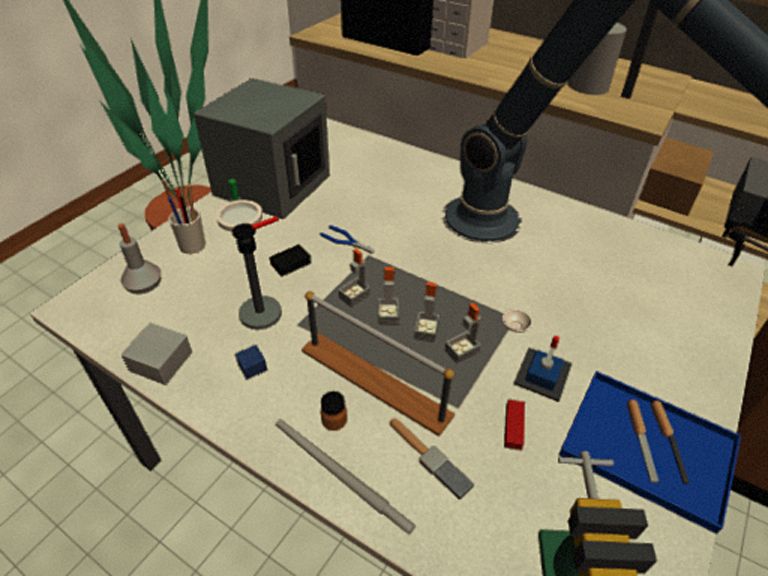

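The top view shows four baskets (tabs near (299,325), (349,326), (401,326), (447,326) at 1.5×). The rack rail runs from (272,225) to (439,230), the magnifier is at (510,245) with its knob at (604,277), and the counter is at (225,340) with its pin at (221,361).

```bash
python3 - <<'E'
from h import *
save("t0","t0c.png",(175,140,325,245),5); save("s0","s0c.png",(190,160,340,295),4)
for f in("s0","t0"):
    im=np.load(f"pics/{f}.npz")["im"]; h=cv2.cvtColor(im,cv2.COLOR_BGR2HSV)
    m=cv2.inRange(h,(3,150,110),(16,255,255)); n,l,s,c=cv2.connectedComponentsWithStats(m)
    for i in range(1,n):
        if s[i,4]>8: print(f,s[i].tolist(),c[i].round(1))
E
```

```text
s0 [435, 93, 40, 29, 540] [455.1 106.8]
s0 [123, 124, 4, 14, 28] [124.  129.6]
s0 [128, 124, 13, 11, 91] [132.6 127.7]
s0 [97, 128, 18, 23, 273] [105.2 139.9]
s0 [113, 129, 8, 10, 29] [117.  134.4]
s0 [79, 149, 4, 3, 9] [ 80.6 150.3]
s0 [236, 166, 5, 10, 18] [238.7 169.1]
s0 [256, 178, 7, 3, 20] [259.2 179. ]
s0 [284, 188, 7, 3, 16] [286.9 189.1]
s0 [313, 202, 7, 11, 28] [316.4 205.4]
s0 [202, 223, 101, 66, 1578] [252.  254.9]
s0 [297, 247, 5, 5, 9] [298.2 249.8]
s0 [420, 267, 9, 22, 59] [423.7 277.1]
s0 [436, 267, 11, 23, 65] [441.1 278.2]
s0 [349, 268, 1, 11, 11] [349. 273.]
s0 [220, 272, 11, 8, 26] [225.9 276.8]
s0 [261, 280, 24, 22, 120] [272.  290.3]
t0 [264, 212, 7, 6, 19] [267.3 214.7]
t0 [194, 214, 7, 5, 17] [196.8 216.1]
t0 [230, 217, 7, 4, 18] [233.  218.5]
t0 [296, 217, 6, 3, 15] [298.8 217.8]
```

View pics/t0c.png

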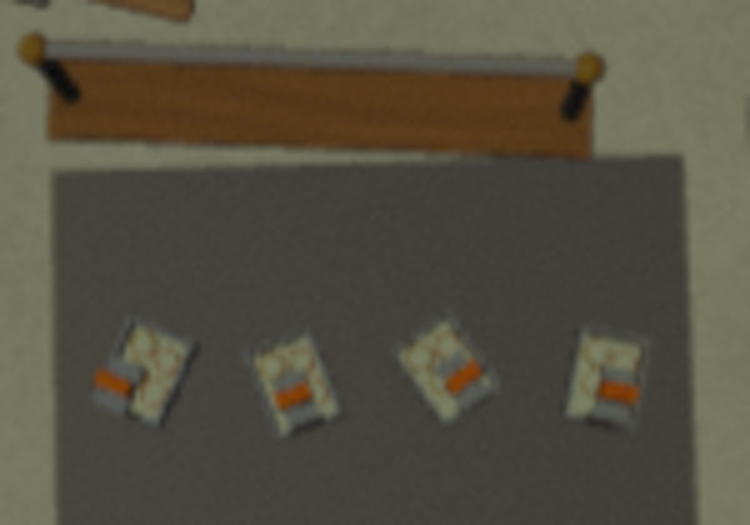

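View pics/s0c.png

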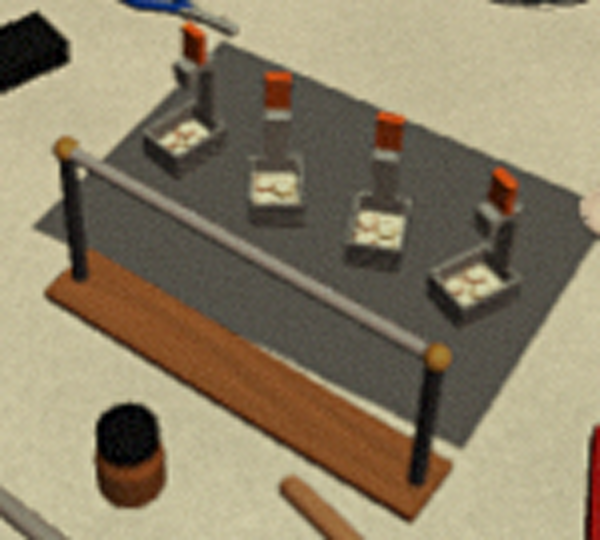

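```bash
python3 - <<'E'
from h import *
c5=lambda U,V:((U+.5)/5-.5+175,(V+.5)/5-.5+140); c4=lambda U,V:((U+.5)/4-.5+190,(V+.5)/4-.5+160)
A=tri(["t0","s0"],[c5(32,47),c4(437,357)]);B=tri(["t0","s0"],[c5(590,67),c4(66,150)])
print("balls",A.round(1),B.round(1),np.linalg.norm(A-B),"yaw of y axis",np.arctan2(-(A-B)[0],(A-B)[1]), "on z160",onz("t0",[c5(32,47),c5(590,67)],160).round(1).tolist())
tabs=[((97,374),(131,388)),((276,400),(309,392)),((447,384),(480,366)),((600,388),(638,396))]
sc=[(504,190),(390,131),(278,91),(194,44)]
for (a,b),s in zip(tabs,sc):
    P=onz("t0",[c5(*a),c5(*b)],137); d=P[1]-P[0]
    # basket -y.. x axis pointing to robot (-world x)
    x=np.array([d[1],-d[0]]); x=x/np.linalg.norm(x); x=x if x[0]<0 else -x
    m=((a[0]+b[0])/2,(a[1]+b[1])/2)
    print("tab",P.mean(0).round(1),"len",np.linalg.norm(d).round(1),"tri",tri(["t0","s0"],[c5(*m),c4(*s)]).round(1),"x-axis dev",round(np.arctan2(-x[1],-x[0]),2))
for n,uv,z in[("pin",(221,361),81),("leverpiv",(222,340),60),("knob",(605,276),270),("ptip",(526,261),249),("post",(532,222),250),("standbase",(510,245),10)]:
    print(n,onz("t0",[((uv[0]+.5)/1.5-.5,(uv[1]+.5)/1.5-.5)],z).round(1))
E
```

```text
balls [668.5 225.1 159.3] [ 647.3 -106.3  157.7] 332.0693438817724 yaw of y axis -0.06385459918204035 on z160 [[669.2, 223.2, 160.0], [648.3, -108.1, 160.0]]
tab [470.5 179.5 137. ] len 22.0 tri [470.1 183.6 124.3] x-axis dev -0.41
tab [459.   73.4 137. ] len 20.2 tri [458.6  76.1 122.2] x-axis dev 0.21
tab [468.8 -28.5 137. ] len 22.4 tri [468.2 -26.4 122.3] x-axis dev 0.47
tab [ 456.3 -120.7  137. ] len 23.1 tri [ 455.6 -119.9  121. ] x-axis dev -0.23
pin [[400.4 344.7  81. ]]
leverpiv [[444.4 347.3  60. ]]
knob [[ 535.6 -398.2  270. ]]
ptip [[ 569.3 -258.2  249. ]]
post [[ 641.9 -273.   250. ]]
standbase [[ 639.2 -277.7   10. ]]
```

```bash
cat >> h.py <<'E'
RC=np.array([658.,58.]); RY=-0.063
def rk(x,y): return RC+np.array([np.cos(RY)*x-np.sin(RY)*y, np.sin(RY)*x+np.cos(RY)*y])
def plan(p,yaw,n,clo,start=None):
    "rows to go straight to TCP p, tool down, tool x at yaw (world) in n rows"
    s=arm.state(); R=Ro.from_rotvec(s["tool_rot"]); q=np.array(s["tcp_pos"])
    if start is not None: q,R=start
    c,sn=np.cos(yaw),np.sin(yaw); T=Ro.from_matrix([[c,sn,0],[sn,-c,0],[0,0,-1]])
    d=(R.inv()*T).as_rotvec(degrees=True)/n; step=(np.array(p)-q)/n; rows=[]
    for i in range(n):
        rows.append([clo]+(R.inv().apply(step)).round(1).tolist()+d.round(2).tolist()); R=R*Ro.from_rotvec(d,degrees=True)
    print(json.dumps(rows).replace(" ","")); return np.array(p,float),T
def tabs(fn):
    c=arm.read_camera("top"); im=c["pixels"][:,:,::-1].copy()
    np.savez("pics/"+fn+".npz",K=c["camera_matrix"],D=c["dist_coeffs"],R=c["R"],t=c["t"],im=im)
    h=cv2.cvtColor(im,cv2.COLOR_BGR2HSV); m=cv2.inRange(h,(3,150,90),(16,255,255))
    n,l,s,ce=cv2.connectedComponentsWithStats(m)
    for i in range(1,n):
        if s[i,4]>7:
            ys,xs=np.nonzero(l==i); P=onz(fn,np.c_[xs,ys],140)[:,:2]
            if not(400<P[:,0].mean()<720 and abs(P[:,1].mean())<260): continue
            w,v=np.linalg.eigh(np.cov(P.T)); x=v[:,0]*np.sign(v[0,0])
            print("tab",P.mean(0).round(1),"dev",np.arctan2(x[1],x[0]).round(2),s[i,4])
E
python3 - <<'E'
from h import *
tabs("t1")
s=plan([400,430,250],.3,9,0)
plan([470,181,200],-.41,7,0,s)
E
```

```text
tab [634.8 -67.7] dev 0.07 26
tab [632.6 106.2] dev -0.12 11
tab [617.1  24. ] dev -0.11 17
tab [613.3 -22.5] dev -0.07 35
tab [467.6 -28.1] dev 0.56 24
tab [469.6 180.5] dev -0.36 18
tab [458.6  73.4] dev 0.37 23
tab [ 456.  -120.5] dev -0.22 24
[[0,-18.6,32.9,-0.3,0.01,0.01,6.68],[0,-14.6,34.8,-0.3,0.01,0.01,6.68],[0,-10.5,36.3,-0.3,0.01,0.01,6.68],[0,-6.2,37.3,-0.3,0.01,0.01,6.68],[0,-1.8,37.8,-0.4,0.01,0.01,6.68],[0,2.6,37.7,-0.4,0.01,0.01,6.68],[0,7.0,37.1,-0.4,0.01,0.01,6.68],[0,11.2,36.1,-0.4,0.01,0.01,6.68],[0,15.4,34.5,-0.4,0.01,0.01,6.68]]
[[0,-1.0,36.9,7.1,0.0,0.0,5.81],[0,2.8,36.8,7.1,0.0,0.0,5.81],[0,6.5,36.4,7.1,0.0,0.0,5.81],[0,10.2,35.5,7.1,0.0,0.0,5.81],[0,13.7,34.3,7.1,0.0,0.0,5.81],[0,17.1,32.8,7.1,0.0,0.0,5.81],[0,20.3,30.9,7.1,0.0,0.0,5.81]]
```

```bash
python3 -m inch '[[0,-19,33,0,0,0,6.7],[0,-15,35,0,0,0,6.7],[0,-10,36,0,0,0,6.7],[0,-6,37,0,0,0,6.7],[0,-2,38,0,0,0,6.7],[0,3,38,0,0,0,6.7],[0,7,37,0,0,0,6.7],[0,11,36,0,0,0,6.7],[0,15,34,0,0,0,6.7]]' 30
python3 - <<'E'
from h import *
tool(); plan([470,181,200],-.40,8,0)
E
```

```text
time_s: 1.05
tcp_pos: [396.9, 421.8, 242.4]
tool_rot: [3.111, 0.421, -0.012]
wrist_force: [0.2, 0.1, -0.4]
gripper_width: 87.5
t 1.05 p [396.9 421.8 242.4] F [ 0.2  0.1 -0.4] w 87.5
R
 [[ 0.964  0.266 -0.007]
 [ 0.266 -0.964 -0.003]
 [-0.008  0.001 -1.   ]] J [-1.09  0.32  0.26  1.78 -0.1   1.06 -0.52]
[[0,0.8,31.4,5.3,0.03,0.05,4.79],[0,3.5,31.3,5.3,0.03,0.05,4.79],[0,6.1,30.9,5.3,0.03,0.05,4.79],[0,8.6,30.3,5.3,0.03,0.05,4.79],[0,11.1,29.4,5.3,0.03,0.05,4.79],[0,13.5,28.4,5.3,0.03,0.05,4.79],[0,15.8,27.2,5.3,0.03,0.05,4.79],[0,18.0,25.8,5.3,0.03,0.05,4.79]]
```

Tracking is good. On to basket A.

```bash
python3 -m inch '[[0,1,31,5,0,0,4.8],[0,4,31,5,0,0,4.8],[0,6,31,5,0,0,4.8],[0,9,30,5,0,0,4.8],[0,11,29,5,0,0,4.8],[0,14,28,5,0,0,4.8],[0,16,27,5,0,0,4.8],[0,18,26,5,0,0,4.8],[0,0,0,0,0,0,0]]'
python3 - <<'E'
from h import *
tool(); plan([470,181,137],-.40,4,0)
E
```

```text
time_s: 1.95
tcp_pos: [472.4, 165.2, 200.5]
tool_rot: [3.059, -0.688, -0.007]
wrist_force: [1.8, -0.0, 0.2]
gripper_width: 87.0
t 1.95 p [472.4 165.2 200.5] F [ 1.8 -0.   0.2] w 87.0
R
 [[ 0.904 -0.428 -0.006]
 [-0.428 -0.904 -0.005]
 [-0.003  0.007 -1.   ]] J [-0.85  0.25  0.51  2.01 -0.15  0.92 -0.7 ]
[[0,-2.2,-3.4,15.9,0.1,0.05,-0.61],[0,-2.2,-3.4,15.9,0.1,0.05,-0.61],[0,-2.1,-3.4,15.9,0.1,0.05,-0.61],[0,-2.1,-3.4,15.9,0.1,0.05,-0.61]]
```

```bash
python3 -m inch '[[0,-5,-8,0,0.2,0,-1],[0,-3,-6,0,0.2,0,-1],[0,0,0,0,0,0,0],[0,0,0,18,0,0,0],[0,0,0,18,0,0,0],[0,0,0,18,0,0,0],[0,0,0,10,0,0,0],[0,0,0,0,0,0,0]]'
python3 - <<'E'
from h import *
tool(); plan([470,181,137],-.40,1,0)
E
```

```text
time_s: 2.75
tcp_pos: [469.7, 192.3, 135.2]
tool_rot: [-3.077, 0.603, 0.004]
wrist_force: [-0.6, 0.3, 0.1]
gripper_width: 87.1
t 2.75 p [469.7 192.3 135.2] F [-0.6  0.3  0.1] w 87.1
R
 [[ 0.926 -0.378 -0.001]
 [-0.378 -0.926  0.007]
 [-0.004 -0.006 -1.   ]] J [-0.83  0.35  0.45  2.06 -0.23  0.77 -0.63]
[[0,4.5,10.4,-1.9,-0.32,0.2,0.73]]
```

```bash
python3 -m inch '[[0,2,5,-1,-0.3,0.2,0],[0,2,4,-1,0,0,0],[0,0,0,0,0,0,0],[0,0,0,0,0,0,0]]'
python3 - <<'E'
from h import *
tool(); plan([470,181,137],-.40,1,0)
E
```

```text
time_s: 3.15
tcp_pos: [471.3, 182.8, 139.5]
tool_rot: [-3.081, 0.602, -0.005]
wrist_force: [-0.3, -0.3, -0.2]
gripper_width: 87.3
t 3.15 p [471.3 182.8 139.5] F [-0.3 -0.3 -0.2] w 87.3
R
 [[ 0.926 -0.376  0.003]
 [-0.376 -0.926  0.002]
 [ 0.003 -0.003 -1.   ]] J [-0.82  0.34  0.46  2.06 -0.21  0.77 -0.62]
[[0,-0.5,2.1,2.5,-0.18,-0.14,0.81]]
```

```bash
python3 -m inch '[[0,0,2,3,0,0,0],[0.9,0,0,0,0,0,0],[1,0,0,0,0,0,0],[1,0,0,0,0,0,0],[1,0,0,0,0,0,0],[1,0,0,0,0,0,0],[1,0,0,0,0,0,0]]' 30
python3 -m inch '[[1,0,0,-10,0,0,0],[1,0,0,-20,0,0,0],[1,0,0,-20,0,0,0],[1,0,0,-20,0,0,0],[1,0,0,-20,0,0,0],[1,0,0,-12,0,0,0],[1,0,0,0,0,0,0],[1,0,0,0,0,0,0]]'
python3 - <<'E'
from h import *
tool(); print(rk(0,110))
s=plan([*rk(-100,110),242],RY,7,1); plan([*rk(0,110),238],RY,5,1,s)
E
```

```text
time_s: 3.85
tcp_pos: [470.9, 180.9, 137.0]
tool_rot: [-3.079, 0.602, -0.006]
wrist_force: [0.2, -1.1, -0.1]
gripper_width: 46.8
time_s: 4.65
tcp_pos: [470.4, 180.1, 246.0]
tool_rot: [-3.079, 0.603, -0.007]
wrist_force: [-0.1, 1.0, -0.7]
gripper_width: 0.4
t 4.65 p [470.4 180.1 246. ] F [-0.1  1.  -0.7] w 0.4
R
 [[ 0.926 -0.377  0.005]
 [-0.377 -0.926  0.003]
 [ 0.004 -0.005 -1.   ]] J [-0.88  0.19  0.5   1.96 -0.11  1.01 -0.72]
[664.92541671 167.78177719]
[[1,12.9,-4.3,0.6,-0.04,-0.04,-2.65],[1,13.0,-3.7,0.6,-0.04,-0.04,-2.65],[1,13.2,-3.1,0.6,-0.04,-0.04,-2.65],[1,13.3,-2.5,0.6,-0.04,-0.04,-2.65],[1,13.4,-1.9,0.6,-0.04,-0.04,-2.65],[1,13.5,-1.2,0.6,-0.04,-0.04,-2.65],[1,13.5,-0.6,0.6,-0.04,-0.04,-2.65]]
[[1,20.0,0.0,0.8,0.0,0.0,0.0],[1,20.0,0.0,0.8,0.0,0.0,0.0],[1,20.0,0.0,0.8,0.0,0.0,0.0],[1,20.0,0.0,0.8,0.0,0.0,0.0],[1,20.0,0.0,0.8,0.0,0.0,0.0]]
```

The fingers close at about 70 mm/s, so I lifted before the grip was made. I'll reopen and look at the state.

```bash
python3 -m inch '[[0,0,0,0,0,0,0],[0,0,0,0,0,0,0],[0,0,0,0,0,0,0],[0,0,0,0,0,0,0],[0,0,0,0,0,0,0],[0,0,0,0,0,0,0],[0,0,0,0,0,0,0],[0,0,0,0,0,0,0],[0,0,0,0,0,0,0],[0,0,0,0,0,0,0],[0,0,0,0,0,0,0],[0,0,0,0,0,0,0]]'
python3 - <<'E'
from h import *
tool(); snap("scene","s2",(160,120,360,270),4); snap("wrist","w2")
E
```

```text
time_s: 5.85
tcp_pos: [468.7, 179.4, 242.6]
tool_rot: [3.082, -0.604, 0.0]
wrist_force: [0.2, 0.2, 0.6]
gripper_width: 84.2
t 5.85 p [468.7 179.4 242.6] F [0.2 0.2 0.6] w 84.2
R
 [[ 0.926 -0.377 -0.   ]
 [-0.377 -0.926 -0.001]
 [ 0.     0.001 -1.   ]] J [-0.88  0.2   0.5   1.97 -0.11  1.01 -0.72]
```

View pics/s2.png

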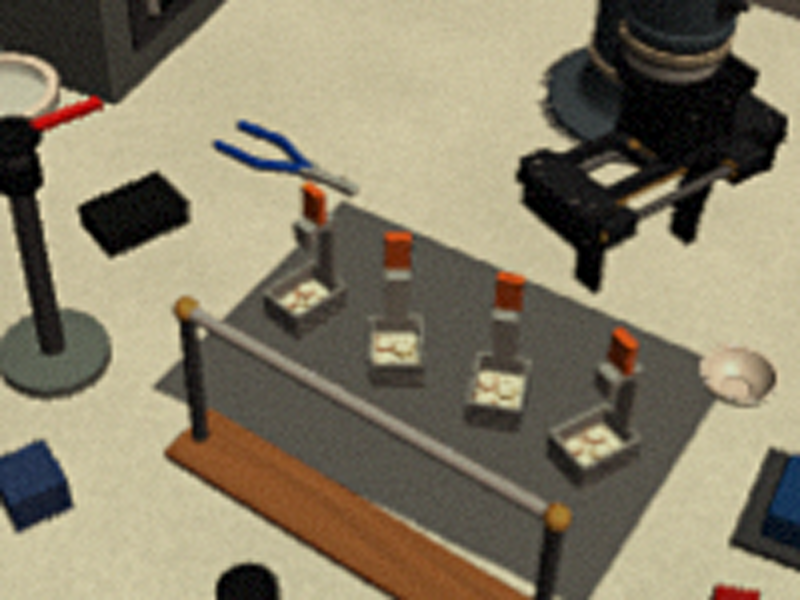

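View pics/w2.png

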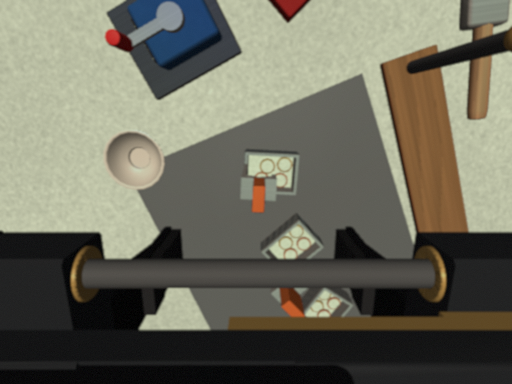

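The baskets are all upright and unmoved. Wrist view: basket A's tab is at about (258,195), centred in the jaws' column (fingers at about 165 and 350). I'll check that against the estimate by projection.

```bash
python3 - <<'E'
from h import *
d=np.load("pics/w2.npz"); print("cam",(-d["R"].T@d["t"].ravel()).round(1))
print("tab est in w2",proj("w2",[[470,181,140],[470,181,106]]).round())
print("in s2",((proj("s2",[[470,181,140],[470,181,106],[468.7,179.4,218]])-[160,120]+.5)*4).round())
print("tri", tri(["s2","w2"],[((623+.5)/4-.5+160,(350+.5)/4-.5+120),(258,190)]).round(1))
print(onz("w2",[(258,211),(258,180)],[140,106]).round(1))
tabs("t2")
E
```

```text
cam [495.4 246.1 380. ]
tab est in w2 [[259. 201.]
 [259. 190.]]
in s2 [[621. 335.]
 [615. 365.]
 [633. 259.]]
tri [471.  186.  126.1]
[[465.7 173.3 140. ]
 [472.5 189.9 106. ]]
tab [631.   49.9] dev -0.06 1165
tab [467.6 -28.1] dev 0.56 24
tab [458.6  73.4] dev 0.37 23
tab [ 456.  -120.5] dev -0.22 24
```

```bash
python3 -m inch '[[0.3,0,0,22,0,0,0],[0.4,0,0,22,0,0,0],[0.4,0,0,22,0,0,0],[0.4,0,0,22,0,0,0],[0.4,0,0,16,0,0,0],[0.4,0,0,0,0,0,0],[0.4,0,0,0,0,0,0]]' 30
python3 - <<'E'
from h import *
tool([470,181,136])
E
```

```text
time_s: 6.7
tcp_pos: [470.6, 180.4, 136.6]
tool_rot: [-3.081, 0.603, -0.005]
wrist_force: [0.2, 0.5, 1.0]
gripper_width: 52.8
t 6.7 p [470.6 180.4 136.6] F [0.2 0.5 1. ] w 52.8
R
 [[ 0.926 -0.377  0.004]
 [-0.377 -0.926  0.002]
 [ 0.003 -0.003 -1.   ]] J [-0.82  0.35  0.46  2.07 -0.22  0.77 -0.62]
shift tool [-0.7 -0.3  0.6]
```

```bash
python3 -m inch '[[1,0,0,1,0,0,0],[1,0,0,0,0,0,0],[1,0,0,0,0,0,0],[1,0,0,0,0,0,0],[1,0,0,0,0,0,0],[1,0,0,0,0,0,0],[1,0,0,0,0,0,0],[1,0,0,0,0,0,0],[1,0,0,0,0,0,0],[1,0,0,0,0,0,0]]' 30
python3 -m inch '[[1,0,0,-8,0,0,0],[1,0,0,-18,0,0,0],[1,0,0,-20,0,0,0],[1,0,0,-20,0,0,0],[1,0,0,-20,0,0,0],[1,0,0,-16,0,0,0],[1,0,0,-5,0,0,0],[1,0,0,0,0,0,0]]'
python3 - <<'E'
from h import *
tool()
s=plan([*rk(-90,110),241],RY,7,1); plan([*rk(0,110),238],RY,6,1,s)
E
```

```text
time_s: 7.7
tcp_pos: [471.7, 181.2, 138.4]
tool_rot: [-3.077, 0.602, -0.01]
wrist_force: [1.1, 0.0, -0.4]
gripper_width: 9.6
time_s: 8.5
tcp_pos: [470.4, 179.7, 251.6]
tool_rot: [-3.078, 0.604, -0.009]
wrist_force: [0.2, 0.6, -2.0]
gripper_width: 9.5
t 8.5 p [470.4 179.7 251.6] F [ 0.2  0.6 -2. ] w 9.5
R
 [[ 0.926 -0.378  0.007]
 [-0.378 -0.926  0.004]
 [ 0.005 -0.006 -1.   ]] J [-0.89  0.19  0.51  1.96 -0.11  1.02 -0.72]
[[1,14.2,-4.8,1.6,-0.04,-0.05,-2.66],[1,14.4,-4.2,1.6,-0.04,-0.05,-2.66],[1,14.6,-3.5,1.6,-0.04,-0.05,-2.66],[1,14.7,-2.8,1.6,-0.04,-0.05,-2.66],[1,14.8,-2.1,1.5,-0.04,-0.05,-2.66],[1,14.9,-1.4,1.5,-0.04,-0.05,-2.66],[1,15.0,-0.7,1.5,-0.04,-0.05,-2.66]]
[[1,15.0,0.0,0.5,0.0,0.0,0.0],[1,15.0,0.0,0.5,0.0,0.0,0.0],[1,15.0,0.0,0.5,0.0,0.0,0.0],[1,15.0,0.0,0.5,0.0,0.0,0.0],[1,15.0,0.0,0.5,0.0,0.0,0.0],[1,15.0,0.0,0.5,0.0,0.0,0.0]]
```

```bash
python3 -m inch '[[1,14,-5,2,0,0,-2.7],[1,14,-4,2,0,0,-2.7],[1,15,-4,2,0,0,-2.7],[1,15,-3,1,0,0,-2.7],[1,15,-2,1,0,0,-2.7],[1,15,-1,1,0,0,-2.7],[1,12,-1,1,0,0,-2.5],[1,0,0,0,0,0,0],[1,0,0,0,0,0,0]]'
python3 - <<'E'
from h import *
tool()
plan([*rk(0,110),240],RY,7,1); snap("scene","s3",(210,130,360,240),5)
E
```

```text
time_s: 9.4
tcp_pos: [570.9, 173.4, 231.8]
tool_rot: [3.137, -0.076, -0.014]
wrist_force: [-0.9, 0.7, -1.9]
gripper_width: 9.7
t 9.4 p [570.9 173.4 231.8] F [-0.9  0.7 -1.9] w 9.7
R
 [[ 0.999 -0.048 -0.009]
 [-0.048 -0.999 -0.003]
 [-0.009  0.004 -1.   ]] J [-0.71  0.38  0.45  1.76 -0.19  1.06 -0.24]
[[1,13.4,0.2,-1.3,0.03,0.07,0.12],[1,13.4,0.1,-1.3,0.03,0.07,0.12],[1,13.4,0.1,-1.3,0.03,0.07,0.12],[1,13.4,0.1,-1.2,0.03,0.07,0.12],[1,13.5,0.0,-1.2,0.03,0.07,0.12],[1,13.5,0.0,-1.2,0.03,0.07,0.12],[1,13.5,-0.0,-1.2,0.03,0.07,0.12]]
```

View pics/s3.png

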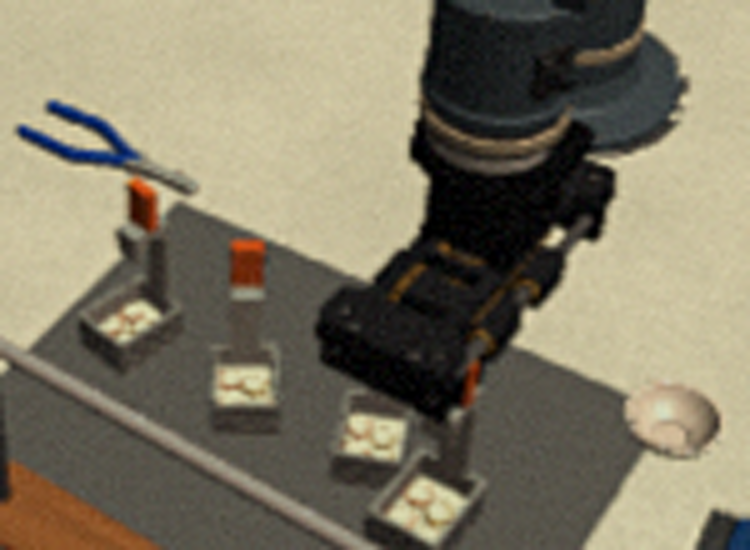

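The basket hangs level in the grip with its cup ahead of the rail, tab at (470,380). Moving in.

```bash
python3 -m inch '[[1,0,0,-6,0,0.2,0.4],[1,8,0,-3,0,0.2,0.4],[1,13,0,0,0,0,0],[1,13,0,0,0,0,0],[1,13,0,0,0,0,0],[1,13,0,0,0,0,0],[1,13,0,0,0,0,0],[1,13,0,0,0,0,0],[1,4,0,0,0,0,0],[1,0,0,0,0,0,0],[1,0,0,0,0,0,0]]'
python3 - <<'E'
from h import *
tool([*rk(0,110),240])
E
```

```text
time_s: 10.55
tcp_pos: [668.5, 168.4, 243.1]
tool_rot: [3.138, -0.098, 0.005]
wrist_force: [-0.1, 0.3, -1.0]
gripper_width: 9.6
t 10.55 p [668.5 168.4 243.1] F [-0.1  0.3 -1. ] w 9.6
R
 [[ 0.998 -0.063  0.003]
 [-0.063 -0.998 -0.002]
 [ 0.003  0.002 -1.   ]] J [-0.61  0.52  0.46  1.52 -0.24  1.15 -0.17]
shift tool [-3.6  0.8  3.1]
```

```bash
python3 -m inch '[[1,-3.5,1,4,0,0,0],[1,0,0,6,0,0,0],[1,0,0,6,0,0,0],[1,0,0,6,0,0,0],[1,0,0,3,0,0,0],[1,0,0,0,0,0,0],[1,0,0,0,0,0,0]]'
python3 - <<'E'
from h import *
tool([*rk(0,110),208]); snap("scene","s4",(230,160,330,260),6)
E
```

```text
time_s: 11.25
tcp_pos: [662.4, 168.4, 215.4]
tool_rot: [3.139, -0.096, 0.001]
wrist_force: [0.6, -0.5, -2.4]
gripper_width: 10.0
t 11.25 p [662.4 168.4 215.4] F [ 0.6 -0.5 -2.4] w 10.0
R
 [[ 0.998 -0.061  0.001]
 [-0.061 -0.998 -0.001]
 [ 0.001  0.001 -1.   ]] J [-0.61  0.53  0.45  1.57 -0.25  1.1  -0.17]
shift tool [2.5 0.4 7.4]
```

View pics/s4.png

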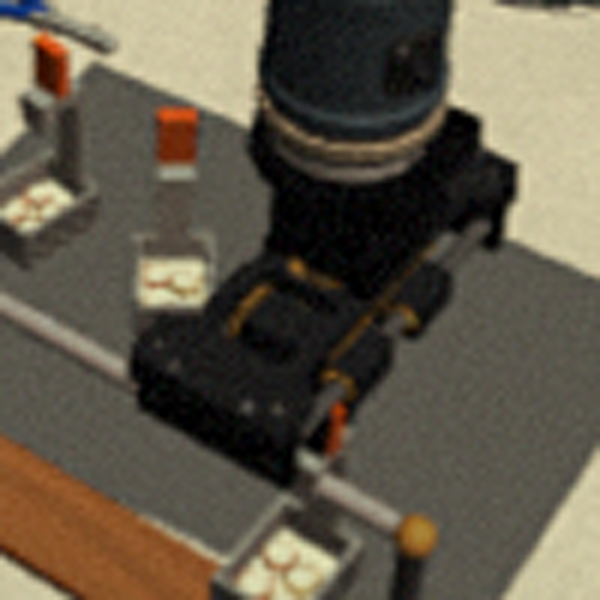

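The rail now runs behind the lip at about (305,475), so the hook is around it. Lowering to the seat.

```bash
python3 -m inch '[[1,2,0,3,0,0,0],[1,0,0,3,0,0,0],[1,0,0,2,0,0,0],[1,0,0,0,0,0,0],[1,0,0,0,0,0,0]]'
python3 -m inch '[[1,0,0,1.5,0,0,0],[1,0,0,1.5,0,0,0],[1,0,0,0,0,0,0],[1,0,0,0,0,0,0]]'
```

```text
time_s: 11.8
tcp_pos: [665.2, 168.1, 207.3]
tool_rot: [3.139, -0.096, 0.003]
wrist_force: [1.1, 0.1, -1.3]
gripper_width: 9.7
time_s: 12.2
tcp_pos: [665.8, 168.1, 206.2]
tool_rot: [-3.14, 0.096, -0.006]
wrist_force: [0.5, 0.3, -1.9]
gripper_width: 9.9
```

```bash
for i in 1 2; do python3 -m inch '[[1,0,0,2,0,0,0],[1,0,0,1,0,0,0],[1,0,0,0,0,0,0]]'; done
```

```text
time_s: 12.5
tcp_pos: [665.8, 168.1, 206.1]
tool_rot: [-3.139, 0.096, -0.007]
wrist_force: [-0.1, 0.5, -1.7]
gripper_width: 9.5
time_s: 12.8
tcp_pos: [665.8, 168.1, 206.1]
tool_rot: [-3.137, 0.096, -0.007]
wrist_force: [0.1, 0.2, -0.5]
gripper_width: 9.7
```

```bash
for i in 1 2 3; do python3 -m inch '[[1,0,0,4,0,0,0],[1,0,0,0,0,0,0]]'; done
```

```text
time_s: 13.0
tcp_pos: [666.1, 168.0, 206.4]
tool_rot: [-3.136, 0.096, -0.008]
wrist_force: [0.3, 0.3, -1.7]
gripper_width: 9.8
time_s: 13.2
tcp_pos: [666.5, 168.1, 206.8]
tool_rot: [-3.133, 0.096, -0.011]
wrist_force: [-0.8, -0.4, -2.2]
gripper_width: 9.9
time_s: 13.4
tcp_pos: [666.9, 168.1, 207.0]
tool_rot: [-3.131, 0.096, -0.013]
wrist_force: [-0.4, 0.7, -2.0]
gripper_width: 10.0
```

```bash
python3 -m inch '[[1,-1,0,8,0,0,0]]'; python3 - <<'E'
from h import *
tool([*rk(0,110),205]); snap("wrist","w5")
E
```

```text
time_s: 13.5
tcp_pos: [668.1, 168.2, 205.4]
tool_rot: [-3.128, 0.096, -0.022]
wrist_force: [-11.9, -1.5, 43.4]
gripper_width: 10.3
t 13.5 p [668.1 168.2 205.4] F [-11.9  -1.5  43.4] w 10.3
R
 [[ 0.998 -0.061  0.014]
 [-0.061 -0.998  0.011]
 [ 0.013 -0.012 -1.   ]] J [-0.6   0.54  0.44  1.58 -0.26  1.06 -0.15]
shift tool [-3.2  0.6  0.4]
```

View pics/w5.png

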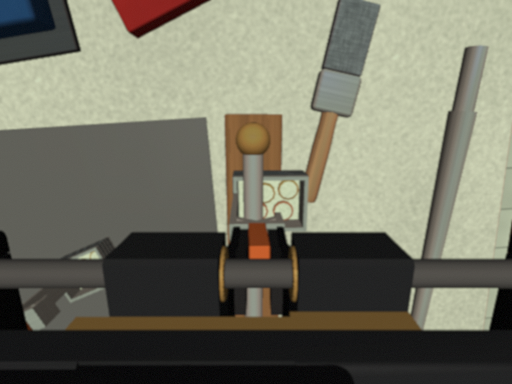

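Seated: it pushes back with 43 N, and the rail (column 254) runs under the crown with the tab at column 259. I'll back off the push, then release slowly.

```bash
python3 -m inch '[[1,-3,0,-1,-0.5,0.7,0],[1,0,0,0,0,0,0]]'
python3 -m inch '[[0.88,0,0,0,0,0,0],[0.87,0,0,0,0,0,0],[0.86,0,0,0,0,0,0],[0.85,0,0,0,0,0,0],[0.84,0,0,0,0,0,0],[0.83,0,0,0,0,0,0],[0.82,0,0,0,0,0,0],[0.81,0,0,0,0,0,0],[0.8,0,0,0,0,0,0],[0.79,0,0,0,0,0,0],[0.78,0,0,0,0,0,0],[0.77,0,0,0,0,0,0]]'
python3 -m inch '[[0.755,0,0,0,0,0,0],[0.74,0,0,0,0,0,0],[0.725,0,0,0,0,0,0],[0.71,0,0,0,0,0,0],[0.695,0,0,0,0,0,0],[0.68,0,0,0,0,0,0],[0.665,0,0,0,0,0,0],[0.65,0,0,0,0,0,0],[0.63,0,0,0,0,0,0],[0.61,0,0,0,0,0,0],[0.58,0,0,0,0,0,0],[0.55,0,0,0,0,0,0]]'
python3 -m inch '[[0.5,0,0,0,0,0,0],[0.4,0,0,0,0,0,0],[0.3,0,0,0,0,0,0],[0.2,0,0,0,0,0,0],[0,0,0,0,0,0,0],[0,0,0,0,0,0,0],[0,0,0,0,0,0,0]]'
```

```text
time_s: 13.75
tcp_pos: [665.9, 168.9, 207.4]
tool_rot: [-3.135, 0.096, -0.046]
wrist_force: [-0.3, 0.1, -1.4]
gripper_width: 9.7
time_s: 14.95
tcp_pos: [666.1, 168.4, 202.9]
tool_rot: [-3.138, 0.097, -0.042]
wrist_force: [0.1, -0.6, -0.1]
gripper_width: 19.3
time_s: 16.15
tcp_pos: [666.0, 168.4, 203.0]
tool_rot: [-3.138, 0.097, -0.042]
wrist_force: [0.2, 0.7, 0.7]
gripper_width: 37.5
time_s: 16.85
tcp_pos: [666.0, 168.4, 203.0]
tool_rot: [-3.138, 0.097, -0.042]
wrist_force: [0.2, 0.7, 1.2]
gripper_width: 82.7
```

```bash
python3 - <<'E'
from h import *
tool(); snap("scene","s6",(230,160,330,260),6)
E
```

```text
t 16.85 p [666.  168.4 203. ] F [0.2 0.7 1.2] w 82.7
R
 [[ 0.998 -0.062  0.027]
 [-0.062 -0.998  0.001]
 [ 0.027 -0.002 -1.   ]] J [-0.61  0.54  0.45  1.59 -0.25  1.04 -0.16]
```

View pics/s6.png

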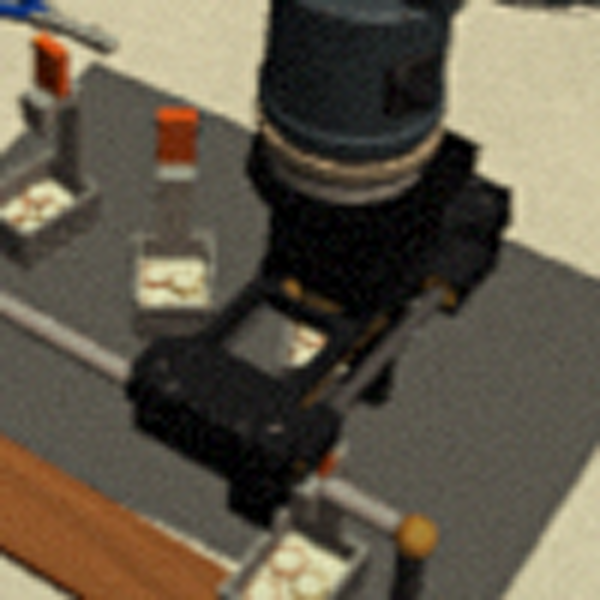

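Basket A hangs on the rail between the open fingers (tab at (328,463)). Now raising, then on to basket B.

```bash
python3 -m inch '[[0,0,0,-15,0,0,0],[0,0,0,-20,0,0,0],[0,0,0,-20,0,0,0],[0,0,0,-8,0,0,0],[0,0,0,0,0,0,0],[0.1,0,0,0,0,0,0]]'
python3 - <<'E'
from h import *
tabs("t7"); tool(); plan([459,73.5,205],0.28,10,0.4)
E
```

```text
time_s: 17.5
tcp_pos: [664.5, 168.2, 271.5]
tool_rot: [-3.138, 0.097, -0.045]
wrist_force: [0.2, 0.4, -0.6]
gripper_width: 84.0
tab [628.7  20.2] dev -0.06 1063
tab [467.6 -28.1] dev 0.56 24
tab [458.6  73.4] dev 0.37 23
tab [ 456.  -120.5] dev -0.22 24
t 17.55 p [664.5 168.2 271.4] F [ 0.9 -0.7 -0.2] w 81.7
R
 [[ 0.998 -0.062  0.028]
 [-0.062 -0.998  0.001]
 [ 0.028 -0.003 -1.   ]] J [-0.63  0.48  0.47  1.52 -0.22  1.17 -0.19]
[[0.4,-20.1,10.7,6.0,0.01,-0.16,-1.96],[0.4,-20.4,10.1,6.1,0.01,-0.16,-1.96],[0.4,-20.8,9.4,6.2,0.01,-0.16,-1.96],[0.4,-21.0,8.6,6.2,0.01,-0.16,-1.96],[0.4,-21.3,7.9,6.3,0.01,-0.16,-1.96],[0.4,-21.5,7.2,6.3,0.01,-0.16,-1.96],[0.4,-21.8,6.4,6.4,0.01,-0.16,-1.96],[0.4,-22.0,5.7,6.5,0.01,-0.16,-1.96],[0.4,-22.1,4.9,6.5,0.01,-0.16,-1.96],[0.4,-22.3,4.2,6.6,0.01,-0.16,-1.96]]
```

```bash
python3 -m inch '[[0.4,-20,11,6,0,-0.2,-2],[0.4,-20,10,6,0,-0.2,-2],[0.4,-21,9,6,0,-0.2,-2],[0.4,-21,9,6,0,-0.2,-2],[0.4,-21,8,6,0,-0.2,-2],[0.4,-22,7,6,0,-0.2,-2],[0.4,-22,6,6,0,-0.2,-2],[0.4,-22,6,6,0,-0.2,-2],[0.4,-18,5,6,0,-0.2,-2],[0.4,-8,2,3,0,0,-1],[0.4,0,0,0,0,0,0],[0.4,0,0,0,0,0,0]]'
python3 - <<'E'
from h import *
tool(); plan([459,73.5,137],0.3,4,0.4)
E
```

```text
time_s: 18.75
tcp_pos: [464.0, 74.2, 200.6]
tool_rot: [3.104, 0.444, -0.032]
wrist_force: [0.3, -0.3, -0.2]
gripper_width: 52.4
t 18.75 p [464.   74.2 200.6] F [ 0.3 -0.3 -0.2] w 52.4
R
 [[ 0.96   0.28  -0.02 ]
 [ 0.28  -0.96  -0.009]
 [-0.021  0.003 -1.   ]] J [-0.61  0.2   0.42  2.06 -0.1   0.92  0.14]
[[0.4,-0.9,-0.2,15.9,0.04,0.3,-0.23],[0.4,-1.0,-0.2,15.9,0.04,0.3,-0.23],[0.4,-1.1,-0.2,15.9,0.04,0.3,-0.23],[0.4,-1.1,-0.2,15.9,0.04,0.3,-0.23]]
```

```bash
python3 -m inch '[[0.4,-4,0,8,0,0.6,-0.4],[0.4,-1,0,16,0,0.6,-0.4],[0.4,0,0,16,0,0,0],[0.4,0,0,15,0,0,0],[0.4,0,0,5,0,0,0],[0.4,0,0,0,0,0,0],[0.4,0,0,0,0,0,0]]'
python3 - <<'E'
from h import *
tool([459,73.5,137])
E
```

```text
time_s: 19.45
tcp_pos: [467.5, 76.4, 141.0]
tool_rot: [3.103, 0.469, 0.017]
wrist_force: [0.1, -0.4, 0.2]
gripper_width: 52.2
t 19.45 p [467.5  76.4 141. ] F [ 0.1 -0.4  0.2] w 52.2
R
 [[ 0.955  0.295  0.011]
 [ 0.295 -0.955 -0.001]
 [ 0.011  0.005 -1.   ]] J [-0.59  0.28  0.4   2.13 -0.15  0.74  0.21]
shift tool [-9.1  0.3  3.9]
```

```bash
python3 -m inch '[[0.4,-4,0,1,0,-0.6,0],[0.5,-5,0,3,0,0,0],[0.6,0,0,0,0,0,0],[0.7,0,0,0,0,0,0],[0.8,0,0,0,0,0,0],[1,0,0,0,0,0,0],[1,0,0,0,0,0,0],[1,0,0,0,0,0,0],[1,0,0,0,0,0,0],[1,0,0,0,0,0,0],[1,0,0,0,0,0,0]]' 30
python3 -m inch '[[1,0,0,-8,0,0,0],[1,0,0,-18,0,0,0],[1,0,0,-20,0,0,0],[1,0,0,-20,0,0,0],[1,0,0,-20,0,0,0],[1,0,0,-15,0,0,0],[1,0,0,0,0,0,0],[1,0,0,0,0,0,0]]'
python3 - <<'E'
from h import *
tool()
plan([*rk(-90,37),243],RY,7,1)
E
```

```text
time_s: 20.55
tcp_pos: [459.9, 74.1, 138.8]
tool_rot: [3.103, 0.469, 0.007]
wrist_force: [0.2, 0.3, 0.2]
gripper_width: 9.7
time_s: 21.35
tcp_pos: [457.5, 73.3, 244.7]
tool_rot: [3.102, 0.466, 0.001]
wrist_force: [-0.4, -0.4, -1.1]
gripper_width: 9.5
t 21.35 p [457.5  73.3 244.7] F [-0.4 -0.4 -1.1] w 9.5
R
 [[ 0.956  0.294  0.001]
 [ 0.294 -0.956 -0.004]
 [ 0.     0.004 -1.   ]] J [-0.64  0.12  0.43  2.04 -0.05  0.99  0.11]
[[1,16.6,1.0,0.2,0.04,-0.01,2.96],[1,16.6,0.2,0.2,0.04,-0.01,2.96],[1,16.6,-0.7,0.2,0.04,-0.01,2.96],[1,16.5,-1.5,0.2,0.04,-0.01,2.96],[1,16.4,-2.4,0.2,0.04,-0.01,2.96],[1,16.3,-3.2,0.2,0.04,-0.01,2.96],[1,16.1,-4.1,0.2,0.04,-0.01,2.96]]
```

```bash
python3 -m inch '[[1,10,1,-1,0,0,3],[1,17,0,-1,0,0,3],[1,17,-1,-1,0,0,3],[1,17,-1,-1,0,0,3],[1,16,-2,-1,0,0,3],[1,16,-3,-1,0,0,3],[1,16,-4,-1,0,0,2.5],[1,4,-1,0,0,0,0],[1,0,0,0,0,0,0],[1,0,0,0,0,0,0]]'
python3 - <<'E'
from h import *
tool()
plan([*rk(0,37),242],RY,7,1)
E
```

```text
time_s: 22.35
tcp_pos: [565.2, 96.9, 239.4]
tool_rot: [3.127, -0.114, -0.031]
wrist_force: [0.0, 0.6, -1.6]
gripper_width: 10.0
t 22.35 p [565.2  96.9 239.4] F [ 0.   0.6 -1.6] w 10.0
R
 [[ 0.997 -0.073 -0.02 ]
 [-0.073 -0.997 -0.012]
 [-0.019  0.013 -1.   ]] J [-0.62  0.34  0.48  1.8  -0.17  1.07 -0.15]
[[1,13.6,-0.7,-0.6,0.11,0.16,-0.08],[1,13.6,-0.7,-0.6,0.11,0.16,-0.08],[1,13.6,-0.7,-0.6,0.11,0.16,-0.08],[1,13.6,-0.7,-0.5,0.11,0.16,-0.08],[1,13.6,-0.6,-0.5,0.11,0.16,-0.08],[1,13.6,-0.6,-0.4,0.11,0.16,-0.08],[1,13.6,-0.6,-0.4,0.11,0.16,-0.08]]
```

```bash
python3 -m inch '[[1,4,0,-3,0.3,0.5,0],[1,13,-1,-1,0.3,0.5,0],[1,13,-1,0,0.2,0.2,0],[1,13,-1,0,0,0,0],[1,13,-1,0,0,0,0],[1,13,0,0,0,0,0],[1,13,0,0,0,0,0],[1,9,0,0,0,0,0],[1,0,0,0,0,0,0],[1,0,0,0,0,0,0]]'
python3 - <<'E'
from h import *
tool([*rk(0,37),215])
E
```

```text
time_s: 23.35
tcp_pos: [664.3, 92.6, 244.3]
tool_rot: [-3.136, 0.113, -0.011]
wrist_force: [-0.4, 0.1, -1.2]
gripper_width: 10.1
t 23.35 p [664.3  92.6 244.3] F [-0.4  0.1 -1.2] w 10.1
R
 [[ 0.997 -0.072  0.007]
 [-0.072 -0.997  0.003]
 [ 0.007 -0.004 -1.   ]] J [-0.52  0.49  0.47  1.58 -0.24  1.13 -0.07]
shift tool [-4.4 -1.9 29.2]
```

```bash
python3 -m inch '[[1,-2,0,4,0,-0.3,0],[1,-1,0,6,0,0,0],[1,0,0,6,0,0,0],[1,0,0,6,0,0,0],[1,0,0,3,0,0,0],[1,0,0,0,0,0,0],[1,0,0,0,0,0,0]]'
python3 - <<'E'
from h import *
tool([*rk(0,37),207])
E
```

```text
time_s: 24.05
tcp_pos: [658.9, 93.6, 216.5]
tool_rot: [-3.135, 0.112, 0.002]
wrist_force: [-0.6, 0.5, -1.1]
gripper_width: 9.6
t 24.05 p [658.9  93.6 216.5] F [-0.6  0.5 -1.1] w 9.6
R
 [[ 0.997 -0.071 -0.001]
 [-0.071 -0.997  0.005]
 [-0.002 -0.005 -1.   ]] J [-0.52  0.5   0.46  1.61 -0.25  1.08 -0.06]
shift tool [ 1.4 -1.4  9.5]
```

```bash
python3 -m inch '[[1,1,0,4,0,0,0],[1,0,0,4,0,0,0],[1,0,0,1.5,0,0,0],[1,0,0,0,0,0,0]]'
python3 -m inch '[[1,0,0,3,0,0,0]]'; python3 -m inch '[[1,0,0,0,0,0,0]]'
python3 - <<'E'
from h import *
tool([*rk(0,37),207])
E
```

```text
time_s: 24.45
tcp_pos: [660.4, 93.6, 206.7]
tool_rot: [-3.135, 0.112, 0.0]
wrist_force: [-0.3, 0.4, -1.8]
gripper_width: 9.8
time_s: 24.55
tcp_pos: [661.0, 93.6, 206.0]
tool_rot: [-3.134, 0.112, -0.002]
wrist_force: [-6.9, -0.8, 21.4]
gripper_width: 9.7
time_s: 24.65
tcp_pos: [661.3, 93.5, 206.9]
tool_rot: [-3.133, 0.112, -0.003]
wrist_force: [-0.6, -0.5, -0.5]
gripper_width: 9.5
t 24.65 p [661.3  93.5 206.9] F [-0.6 -0.5 -0.5] w 9.5
R
 [[ 0.997 -0.071  0.002]
 [-0.071 -0.997  0.006]
 [ 0.002 -0.006 -1.   ]] J [-0.52  0.52  0.46  1.62 -0.26  1.06 -0.06]
shift tool [-1.1 -1.3 -0.1]
```

```bash
python3 -m inch '[[1,-1.5,0,0,0,0,0],[0.88,0,0,0,0,0,0],[0.87,0,0,0,0,0,0],[0.86,0,0,0,0,0,0],[0.85,0,0,0,0,0,0],[0.84,0,0,0,0,0,0],[0.83,0,0,0,0,0,0],[0.82,0,0,0,0,0,0],[0.81,0,0,0,0,0,0],[0.8,0,0,0,0,0,0],[0.79,0,0,0,0,0,0],[0.78,0,0,0,0,0,0]]'
python3 -m inch '[[0.765,0,0,0,0,0,0],[0.75,0,0,0,0,0,0],[0.735,0,0,0,0,0,0],[0.72,0,0,0,0,0,0],[0.70,0,0,0,0,0,0],[0.68,0,0,0,0,0,0],[0.665,0,0,0,0,0,0],[0.65,0,0,0,0,0,0],[0.63,0,0,0,0,0,0],[0.61,0,0,0,0,0,0],[0.58,0,0,0,0,0,0],[0.55,0,0,0,0,0,0]]'
python3 -m inch '[[0.5,0,0,0,0,0,0],[0.4,0,0,0,0,0,0],[0.3,0,0,0,0,0,0],[0.2,0,0,0,0,0,0],[0,0,0,0,0,0,0],[0,0,0,0,0,0,0],[0,0,0,0,0,0,0]]'
python3 -m inch '[[0,0,0,-15,0,0,0],[0,0,0,-20,0,0,0],[0,0,0,-20,0,0,0],[0,0,0,-8,0,0,0],[0,0,0,0,0,0,0],[0.1,0,0,0,0,0,0]]'
python3 - <<'E'
from h import *
tabs("t8"); tool(); plan([468.5,-28,205],0.5,10,0.4)
E
```

```text
time_s: 25.85
tcp_pos: [660.4, 93.7, 207.1]
tool_rot: [-3.133, 0.112, -0.007]
wrist_force: [-0.7, -0.1, 0.8]
gripper_width: 18.5
time_s: 27.05
tcp_pos: [660.3, 93.6, 207.1]
tool_rot: [-3.133, 0.112, -0.006]
wrist_force: [-0.1, -0.3, 0.0]
gripper_width: 37.4
time_s: 27.75
tcp_pos: [660.3, 93.7, 207.1]
tool_rot: [-3.133, 0.112, -0.006]
wrist_force: [-0.1, -0.1, 0.1]
gripper_width: 82.4
time_s: 28.35
tcp_pos: [660.3, 93.1, 275.7]
tool_rot: [-3.133, 0.112, -0.009]
wrist_force: [-0.3, -0.5, 0.4]
gripper_width: 84.0
tab [626.3 -19.1] dev -0.08 691
tab [626.9 206. ] dev -0.05 33
tab [467.6 -28.1] dev 0.56 24
tab [ 455.9 -120.9] dev -0.23 25
t 28.4 p [660.3  93.  275.5] F [0.6 0.1 1.7] w 81.8
R
 [[ 0.997 -0.072  0.006]
 [-0.072 -0.997  0.006]
 [ 0.005 -0.007 -1.   ]] J [-0.53  0.46  0.48  1.55 -0.23  1.19 -0.08]
[[0.4,-18.3,13.5,6.9,-0.03,-0.04,-3.28],[0.4,-19.0,12.4,6.9,-0.03,-0.04,-3.28],[0.4,-19.7,11.3,6.9,-0.03,-0.04,-3.28],[0.4,-20.3,10.2,6.9,-0.03,-0.04,-3.28],[0.4,-20.9,9.0,6.9,-0.03,-0.04,-3.28],[0.4,-21.3,7.8,7.0,-0.03,-0.04,-3.28],[0.4,-21.7,6.5,7.0,-0.03,-0.04,-3.28],[0.4,-22.1,5.3,7.0,-0.03,-0.04,-3.28],[0.4,-22.3,4.0,7.0,-0.03,-0.04,-3.28],[0.4,-22.5,2.7,7.0,-0.03,-0.04,-3.28]]
```

```bash
python3 -m inch '[[0.4,-18,14,7,0,0,-3.3],[0.4,-19,12,7,0,0,-3.3],[0.4,-20,11,7,0,0,-3.3],[0.4,-20,10,7,0,0,-3.3],[0.4,-21,9,7,0,0,-3.3],[0.4,-21,8,7,0,0,-3.3],[0.4,-22,7,7,0,0,-3.3],[0.4,-22,5,7,0,0,-3.3],[0.4,-21,4,7,0,0,-3.3],[0.4,-11,1,3,0,0,-2],[0.4,0,0,0,0,0,0],[0.4,0,0,0,0,0,0]]'
python3 - <<'E'
from h import *
tool(); plan([468.5,-28,137],0.5,4,0.4)
E
```

```text
time_s: 29.6
tcp_pos: [467.3, -26.6, 195.6]
tool_rot: [-3.036, -0.784, 0.019]
wrist_force: [0.9, 0.6, 0.1]
gripper_width: 52.2
t 29.6 p [467.3 -26.6 195.6] F [0.9 0.6 0.1] w 52.2
R
 [[ 0.875  0.484 -0.013]
 [ 0.484 -0.875  0.003]
 [-0.01  -0.009 -1.   ]] J [-0.38  0.2   0.4   2.08 -0.1   0.9   0.59]
[[0.4,0.2,0.6,14.7,-0.13,0.15,0.08],[0.4,0.2,0.5,14.7,-0.13,0.15,0.08],[0.4,0.2,0.5,14.7,-0.13,0.15,0.08],[0.4,0.1,0.5,14.7,-0.13,0.15,0.08]]
```

```bash
python3 -m inch '[[0.4,0,1,8,-0.3,0.3,0],[0.4,0,1,14,-0.2,0.2,0],[0.4,0,0,16,0,0,0],[0.4,0,0,12,0,0,0],[0.4,0,0,5,0,0,0],[0.4,0,0,0,0,0,0],[0.4,0,0,0,0,0,0]]'
python3 - <<'E'
from h import *
tool([468.5,-28,137])
E
```

```text
time_s: 30.3
tcp_pos: [472.8, -25.4, 137.1]
tool_rot: [3.038, 0.789, 0.004]
wrist_force: [0.5, 0.3, 0.0]
gripper_width: 52.1
t 30.3 p [472.8 -25.4 137.1] F [0.5 0.3 0. ] w 52.1
R
 [[ 0.873  0.487  0.003]
 [ 0.487 -0.873 -0.002]
 [ 0.002  0.003 -1.   ]] J [-0.36  0.29  0.38  2.13 -0.16  0.74  0.63]
shift tool [-5.1  0.2  0.1]
```

```bash
python3 -m inch '[[0.4,-3,0,0,0,0,0],[0.5,-2,0,0,0,0,0],[0.6,0,0,0,0,0,0],[0.7,0,0,0,0,0,0],[0.8,0,0,0,0,0,0],[1,0,0,0,0,0,0],[1,0,0,0,0,0,0],[1,0,0,0,0,0,0],[1,0,0,0,0,0,0],[1,0,0,0,0,0,0],[1,0,0,0,0,0,0]]' 30
python3 -m inch '[[1,0,0,-8,0,0,0],[1,0,0,-18,0,0,0],[1,0,0,-20,0,0,0],[1,0,0,-20,0,0,0],[1,0,0,-20,0,0,0],[1,0,0,-15,0,0,0],[1,0,0,0,0,0,0],[1,0,0,0,0,0,0]]'
python3 - <<'E'
from h import *
tool()
plan([*rk(-90,-37),243],RY,8,1)
E
```

```text
time_s: 31.4
tcp_pos: [469.6, -27.9, 139.1]
tool_rot: [3.037, 0.789, 0.012]
wrist_force: [-0.2, 0.5, 0.5]
gripper_width: 9.7
time_s: 32.2
tcp_pos: [465.7, -28.2, 243.7]
tool_rot: [3.039, 0.788, 0.001]
wrist_force: [0.8, -0.1, -2.5]
gripper_width: 10.1
t 32.2 p [465.7 -28.2 243.7] F [ 0.8 -0.1 -2.5] w 10.1
R
 [[ 0.874  0.486  0.001]
 [ 0.486 -0.874 -0.002]
 [ 0.     0.002 -1.   ]] J [-0.41  0.13  0.41  2.03 -0.06  0.99  0.54]
[[1,14.3,0.1,0.1,0.02,-0.01,4.09],[1,14.2,-0.9,0.1,0.02,-0.01,4.09],[1,14.1,-1.9,0.1,0.02,-0.01,4.09],[1,14.0,-2.9,0.1,0.02,-0.01,4.09],[1,13.7,-3.9,0.1,0.02,-0.01,4.09],[1,13.4,-4.9,0.1,0.02,-0.01,4.09],[1,13.0,-5.8,0.1,0.02,-0.01,4.09],[1,12.6,-6.8,0.1,0.02,-0.01,4.09]]
```

```bash
python3 -m inch '[[1,10,0,-1,0,0,4.1],[1,14,-1,-1,0,0,4.1],[1,14,-2,-1,0,0,4.1],[1,14,-3,-1,0,0,4.1],[1,14,-4,-1,0,0,4.1],[1,13,-5,-1,0,0,4.1],[1,13,-6,-1,0,0,4.1],[1,12,-6,-1,0,0,3],[1,3,-1,0,0,0,0],[1,0,0,0,0,0,0],[1,0,0,0,0,0,0]]'
python3 - <<'E'
from h import *
tool()
plan([*rk(0,-37),242],RY,7,1)
E
```

```text
time_s: 33.3
tcp_pos: [559.2, 24.7, 237.4]
tool_rot: [3.131, -0.108, -0.038]
wrist_force: [-0.3, -0.5, -1.9]
gripper_width: 9.8
t 33.3 p [559.2  24.7 237.4] F [-0.3 -0.5 -1.9] w 9.8
R
 [[ 0.997 -0.069 -0.025]
 [-0.069 -0.998 -0.007]
 [-0.024  0.009 -1.   ]] J [-0.49  0.32  0.47  1.83 -0.15  1.06 -0.03]
[[1,13.8,-0.4,-1.0,0.07,0.2,-0.05],[1,13.8,-0.4,-0.9,0.07,0.2,-0.05],[1,13.8,-0.4,-0.9,0.07,0.2,-0.05],[1,13.8,-0.4,-0.8,0.07,0.2,-0.05],[1,13.8,-0.4,-0.8,0.07,0.2,-0.05],[1,13.8,-0.4,-0.7,0.07,0.2,-0.05],[1,13.8,-0.4,-0.7,0.07,0.2,-0.05]]
```

```bash
python3 -m inch '[[1,4,0,-4,0.3,0.6,0],[1,13,0,-2,0.2,0.5,0],[1,13,0,0,0,0.3,0],[1,13,0,0,0,0,0],[1,13,0,0,0,0,0],[1,13,0,0,0,0,0],[1,13,0,0,0,0,0],[1,9,0,0,0,0,0],[1,0,0,0,0,0,0],[1,0,0,0,0,0,0]]'
python3 - <<'E'
from h import *
tool([*rk(0,-37),215])
E
```

```text
time_s: 34.3
tcp_pos: [658.8, 15.0, 244.4]
tool_rot: [-3.139, 0.11, -0.011]
wrist_force: [0.6, -0.2, -2.3]
gripper_width: 9.6
t 34.3 p [658.8  15.  244.4] F [ 0.6 -0.2 -2.3] w 9.6
R
 [[ 0.998 -0.07   0.007]
 [-0.07  -0.998  0.   ]
 [ 0.007 -0.001 -1.   ]] J [-0.41  0.46  0.46  1.61 -0.22  1.12  0.04]
shift tool [-3.8 -5.9 29.4]
```

```bash
python3 -m inch '[[1,-1,-3,4,0,-0.3,0],[1,0,-1,6,0,0,0],[1,0,0,6,0,0,0],[1,0,0,6,0,0,0],[1,0,0,3,0,0,0],[1,0,0,0,0,0,0],[1,0,0,0,0,0,0]]'
python3 - <<'E'
from h import *
tool([*rk(0,-37),207])
E
```

```text
time_s: 35.0
tcp_pos: [655.9, 20.1, 216.6]
tool_rot: [-3.138, 0.108, 0.002]
wrist_force: [-0.2, 0.0, -1.9]
gripper_width: 9.9
t 35.0 p [655.9  20.1 216.6] F [-0.2  0.  -1.9] w 9.9
R
 [[ 0.998 -0.069 -0.001]
 [-0.069 -0.998  0.001]
 [-0.001 -0.001 -1.   ]] J [-0.41  0.49  0.45  1.64 -0.24  1.07  0.04]
shift tool [-0.3 -1.   9.6]
```

```bash
python3 -m inch '[[1,-1,0,4,0,0,0],[1,-1,0,4,0,0,0],[1,0,0,1.5,0,0,0],[1,0,0,0,0,0,0]]'
python3 -m inch '[[1,0,0,3,0,0,0]]'; python3 -m inch '[[1,0,0,0,0,0,0]]'
python3 - <<'E'
from h import *
tool([*rk(0,-37),207])
E
```

```text
time_s: 35.4
tcp_pos: [654.8, 20.0, 207.6]
tool_rot: [-3.138, 0.109, -0.003]
wrist_force: [0.7, -0.7, -2.1]
gripper_width: 9.7
time_s: 35.5
tcp_pos: [656.2, 19.9, 206.3]
tool_rot: [-3.138, 0.109, -0.009]
wrist_force: [-3.2, 0.1, 18.4]
gripper_width: 9.8
time_s: 35.6
tcp_pos: [656.3, 19.8, 206.9]
tool_rot: [-3.137, 0.109, -0.01]
wrist_force: [-0.2, -0.3, -2.0]
gripper_width: 10.0
t 35.6 p [656.3  19.8 206.9] F [-0.2 -0.3 -2. ] w 10.0
R
 [[ 0.998 -0.069  0.006]
 [-0.069 -0.998  0.002]
 [ 0.006 -0.002 -1.   ]] J [-0.41  0.49  0.45  1.65 -0.24  1.04  0.04]
shift tool [-0.7 -1.2 -0.1]
```

```bash
python3 -m inch '[[1,-1,0,1.5,0,0,0],[0.88,0,0,0,0,0,0],[0.87,0,0,0,0,0,0],[0.86,0,0,0,0,0,0],[0.85,0,0,0,0,0,0],[0.84,0,0,0,0,0,0],[0.83,0,0,0,0,0,0],[0.82,0,0,0,0,0,0],[0.81,0,0,0,0,0,0],[0.8,0,0,0,0,0,0],[0.79,0,0,0,0,0,0],[0.78,0,0,0,0,0,0]]'
python3 -m inch '[[0.765,0,0,0,0,0,0],[0.75,0,0,0,0,0,0],[0.735,0,0,0,0,0,0],[0.72,0,0,0,0,0,0],[0.70,0,0,0,0,0,0],[0.68,0,0,0,0,0,0],[0.665,0,0,0,0,0,0],[0.65,0,0,0,0,0,0],[0.63,0,0,0,0,0,0],[0.61,0,0,0,0,0,0],[0.58,0,0,0,0,0,0],[0.55,0,0,0,0,0,0]]'
python3 -m inch '[[0.5,0,0,0,0,0,0],[0.4,0,0,0,0,0,0],[0.3,0,0,0,0,0,0],[0.2,0,0,0,0,0,0],[0,0,0,0,0,0,0],[0,0,0,0,0,0,0],[0,0,0,0,0,0,0]]'
python3 -m inch '[[0,0,0,-15,0,0,0],[0,0,0,-20,0,0,0],[0,0,0,-20,0,0,0],[0,0,0,-8,0,0,0],[0,0,0,0,0,0,0],[0.1,0,0,0,0,0,0]]'
python3 - <<'E'
from h import *
tabs("t9"); tool(); plan([456,-120.7,205],-0.23,10,0.4)
E
```

```text
time_s: 36.8
tcp_pos: [656.0, 19.9, 205.6]
tool_rot: [-3.137, 0.109, -0.013]
wrist_force: [-0.0, -0.2, -1.2]
gripper_width: 18.7
time_s: 38.0
tcp_pos: [655.8, 19.9, 205.6]
tool_rot: [-3.137, 0.109, -0.012]
wrist_force: [-0.8, -0.2, 0.3]
gripper_width: 37.5
time_s: 38.7
tcp_pos: [655.8, 19.9, 205.6]
tool_rot: [-3.137, 0.109, -0.012]
wrist_force: [-0.0, 0.1, -0.3]
gripper_width: 82.5
time_s: 39.3
tcp_pos: [655.5, 19.5, 274.1]
tool_rot: [-3.137, 0.109, -0.015]
wrist_force: [1.1, 1.1, -0.7]
gripper_width: 83.6
tab [684.1 174.7] dev -0.03 21
tab [679.  100.7] dev -0.03 18
tab [651.8 192.2] dev -1.17 25
tab [628.1 152.3] dev 0.08 175
tab [623.  -63.7] dev -0.16 291
tab [ 456.  -120.5] dev -0.22 24
t 39.35 p [655.5  19.5 274. ] F [ 0.7 -0.5 -0.4] w 81.8
R
 [[ 0.998 -0.07   0.009]
 [-0.07  -0.998  0.002]
 [ 0.009 -0.003 -1.   ]] J [-0.42  0.43  0.47  1.58 -0.21  1.17  0.02]
[[0.4,-19.0,15.4,6.7,-0.02,-0.05,0.92],[0.4,-18.7,15.7,6.7,-0.02,-0.05,0.92],[0.4,-18.5,16.0,6.7,-0.02,-0.05,0.92],[0.4,-18.2,16.3,6.7,-0.02,-0.05,0.92],[0.4,-17.9,16.6,6.8,-0.02,-0.05,0.92],[0.4,-17.7,16.8,6.8,-0.02,-0.05,0.92],[0.4,-17.4,17.1,6.8,-0.02,-0.05,0.92],[0.4,-17.1,17.4,6.8,-0.02,-0.05,0.92],[0.4,-16.8,17.7,6.9,-0.02,-0.05,0.92],[0.4,-16.5,17.9,6.9,-0.02,-0.05,0.92]]
```

```bash
python3 -m inch '[[0.4,-19,15,7,0,0,0.9],[0.4,-19,16,7,0,0,0.9],[0.4,-18,16,7,0,0,0.9],[0.4,-18,16,7,0,0,0.9],[0.4,-18,16,7,0,0,0.9],[0.4,-18,17,7,0,0,0.9],[0.4,-17,17,7,0,0,0.9],[0.4,-17,17,7,0,0,0.9],[0.4,-17,16,7,0,0,0.9],[0.4,-9,8,3,0,0,0.5],[0.4,0,0,0,0,0,0],[0.4,0,0,0,0,0,0]]'
python3 - <<'E'
from h import *
tool(); plan([456,-120.7,137],-.23,4,0.4)
E
```

```text
time_s: 40.55
tcp_pos: [454.0, -111.7, 194.9]
tool_rot: [-3.121, 0.35, 0.011]
wrist_force: [0.3, 0.7, 0.2]
gripper_width: 52.1
t 40.55 p [ 454.  -111.7  194.9] F [0.3 0.7 0.2] w 52.1
R
 [[ 0.975 -0.221 -0.007]
 [-0.221 -0.975  0.002]
 [-0.007 -0.001 -1.   ]] J [-0.33  0.21  0.56  2.09 -0.14  0.89  0.08]
[[0.4,1.1,2.1,14.5,-0.01,0.1,0.1],[0.4,1.1,2.1,14.5,-0.01,0.1,0.1],[0.4,1.0,2.1,14.5,-0.01,0.1,0.1],[0.4,1.0,2.1,14.5,-0.01,0.1,0.1]]
```

```bash
python3 -m inch '[[0.4,0,4,6,0,0.3,0],[0.4,0,4,14,0,0.2,0],[0.4,0,0,16,0,0,0],[0.4,0,0,12,0,0,0],[0.4,0,0,6,0,0,0],[0.4,0,0,0,0,0,0],[0.4,0,0,0,0,0,0]]'
python3 - <<'E'
from h import *
tool([456,-120.7,137])
E
```

```text
time_s: 41.25
tcp_pos: [458.7, -117.7, 138.9]
tool_rot: [3.122, -0.337, 0.013]
wrist_force: [-0.4, 0.2, -0.6]
gripper_width: 52.1
t 41.25 p [ 458.7 -117.7  138.9] F [-0.4  0.2 -0.6] w 52.1
R
 [[ 0.977 -0.213  0.008]
 [-0.213 -0.977 -0.002]
 [ 0.008  0.    -1.   ]] J [-0.28  0.3   0.53  2.14 -0.22  0.74  0.18]
shift tool [-2.   3.5  1.8]
```

```bash
python3 -m inch '[[0.4,-1,2,1,0,-0.3,0],[0.5,-1,2,1,0,0,0],[0.6,0,0,0,0,0,0],[0.7,0,0,0,0,0,0],[0.8,0,0,0,0,0,0],[1,0,0,0,0,0,0],[1,0,0,0,0,0,0],[1,0,0,0,0,0,0],[1,0,0,0,0,0,0],[1,0,0,0,0,0,0],[1,0,0,0,0,0,0]]' 30
python3 -m inch '[[1,0,0,-8,0,0,0],[1,0,0,-18,0,0,0],[1,0,0,-20,0,0,0],[1,0,0,-20,0,0,0],[1,0,0,-20,0,0,0],[1,0,0,-15,0,0,0],[1,0,0,0,0,0,0],[1,0,0,0,0,0,0]]'
python3 - <<'E'
from h import *
tool()
plan([*rk(-90,-110),243],RY,8,1)
E
```

```text
time_s: 42.35
tcp_pos: [456.9, -121.7, 138.4]
tool_rot: [-3.123, 0.337, -0.01]
wrist_force: [-0.1, -0.5, 0.0]
gripper_width: 10.1
time_s: 43.15
tcp_pos: [453.5, -121.4, 243.6]
tool_rot: [-3.123, 0.339, -0.002]
wrist_force: [-0.2, 0.4, -2.3]
gripper_width: 9.8
t 43.15 p [ 453.5 -121.4  243.6] F [-0.2  0.4 -2.3] w 9.8
R
 [[ 0.977 -0.214  0.001]
 [-0.214 -0.977  0.   ]
 [ 0.001 -0.    -1.   ]] J [-0.34  0.14  0.58  2.03 -0.09  0.99  0.06]
[[1,11.1,-12.1,0.1,-0.0,-0.01,-1.1],[1,11.4,-11.9,0.1,-0.0,-0.01,-1.1],[1,11.6,-11.6,0.1,-0.0,-0.01,-1.1],[1,11.8,-11.4,0.1,-0.0,-0.01,-1.1],[1,12.0,-11.2,0.1,-0.0,-0.01,-1.1],[1,12.2,-11.0,0.1,-0.0,-0.01,-1.1],[1,12.4,-10.7,0.1,-0.0,-0.01,-1.1],[1,12.6,-10.5,0.1,-0.0,-0.01,-1.1]]
```

```bash
python3 -m inch '[[1,7,-8,-1,0,0,-1.1],[1,12,-11,-1,0,0,-1.1],[1,12,-11,-1,0,0,-1.1],[1,12,-11,-1,0,0,-1.1],[1,12,-11,-1,0,0,-1.1],[1,12,-11,-1,0,0,-1.1],[1,12,-11,-1,0,0,-1.1],[1,12,-9,-1,0,0,-1],[1,3,-2,0,0,0,0],[1,0,0,0,0,0,0],[1,0,0,0,0,0,0]]'
python3 - <<'E'
from h import *
tool()
plan([*rk(0,-110),242],RY,7,1)
E
```

```text
time_s: 44.25
tcp_pos: [568.4, -39.4, 246.6]
tool_rot: [3.14, -0.07, -0.01]
wrist_force: [-0.4, -0.1, -2.6]
gripper_width: 9.5
t 44.25 p [568.4 -39.4 246.6] F [-0.4 -0.1 -2.6] w 9.5
R
 [[ 0.999 -0.045 -0.007]
 [-0.045 -0.999 -0.001]
 [-0.007  0.001 -1.   ]] J [-0.39  0.32  0.49  1.81 -0.17  1.06  0.12]
[[1,11.9,1.2,0.6,0.01,0.05,0.15],[1,11.9,1.2,0.6,0.01,0.05,0.15],[1,11.9,1.2,0.6,0.01,0.05,0.15],[1,11.9,1.1,0.6,0.01,0.05,0.15],[1,11.9,1.1,0.6,0.01,0.05,0.15],[1,11.9,1.1,0.6,0.01,0.05,0.15],[1,11.9,1.1,0.7,0.01,0.05,0.15]]
```

```bash
python3 -m inch '[[1,4,2,1,0,0.2,0.4],[1,11,2,1,0,0.2,0.4],[1,11,1,1,0,0,0.3],[1,11,1,0,0,0,0],[1,11,1,0,0,0,0],[1,11,0,0,0,0,0],[1,11,0,0,0,0,0],[1,8,0,0,0,0,0],[1,0,0,0,0,0,0],[1,0,0,0,0,0,0]]'
python3 - <<'E'
from h import *
tool([*rk(0,-110),215])
E
```

```text
time_s: 45.25
tcp_pos: [652.6, -54.8, 242.7]
tool_rot: [3.138, -0.108, 0.001]
wrist_force: [-0.3, 0.1, -2.0]
gripper_width: 10.3
t 45.25 p [652.6 -54.8 242.7] F [-0.3  0.1 -2. ] w 10.3
R
 [[ 0.998 -0.069  0.001]
 [-0.069 -0.998 -0.002]
 [ 0.001  0.002 -1.   ]] J [-0.32  0.47  0.49  1.61 -0.23  1.12  0.15]
shift tool [-1.8 -3.  27.7]
```

```bash
python3 -m inch '[[1,0,0,3,0,0,0],[1,0,0,6,0,0,0],[1,0,0,6,0,0,0],[1,0,0,6,0,0,0],[1,0,0,3,0,0,0],[1,0,0,0,0,0,0],[1,0,0,0,0,0,0]]'
python3 - <<'E'
from h import *
tool([*rk(0,-110),207])
E
```

```text
time_s: 45.95
tcp_pos: [650.7, -54.4, 216.0]
tool_rot: [3.139, -0.108, -0.003]
wrist_force: [-0.0, 0.3, -1.4]
gripper_width: 9.6
t 45.95 p [650.7 -54.4 216. ] F [-0.   0.3 -1.4] w 9.6
R
 [[ 0.998 -0.069 -0.002]
 [-0.069 -0.998 -0.001]
 [-0.002  0.001 -1.   ]] J [-0.32  0.49  0.48  1.65 -0.25  1.07  0.16]
shift tool [ 0.2 -2.7  9. ]
```

```bash
python3 -m inch '[[1,-1,0,4,0,0,0],[1,-1,0,4,0,0,0],[1,0,0,1.5,0,0,0],[1,0,0,0,0,0,0]]'
python3 -m inch '[[1,0,0,3,0,0,0]]'; python3 -m inch '[[1,0,0,0,0,0,0]]'
python3 - <<'E'
from h import *
tool([*rk(0,-110),207])
E
```

```text
time_s: 46.35
tcp_pos: [649.8, -54.5, 207.3]
tool_rot: [3.139, -0.108, 0.003]
wrist_force: [-0.0, 0.6, -1.3]
gripper_width: 9.5
time_s: 46.45
tcp_pos: [651.2, -54.7, 205.8]
tool_rot: [3.139, -0.108, 0.009]
wrist_force: [1.5, 0.2, 9.6]
gripper_width: 9.5
time_s: 46.55
tcp_pos: [651.4, -54.7, 206.2]
tool_rot: [3.139, -0.108, 0.01]
wrist_force: [0.1, 0.4, -1.8]
gripper_width: 9.9
t 46.55 p [651.4 -54.7 206.2] F [ 0.1  0.4 -1.8] w 9.9
R
 [[ 0.998 -0.068  0.006]
 [-0.068 -0.998 -0.001]
 [ 0.006  0.001 -1.   ]] J [-0.31  0.49  0.47  1.66 -0.25  1.04  0.17]
shift tool [-0.5 -2.9 -0.8]
```

```bash
python3 -m inch '[[1,0,0,1.5,0,0,0],[0.88,0,0,0,0,0,0],[0.87,0,0,0,0,0,0],[0.86,0,0,0,0,0,0],[0.85,0,0,0,0,0,0],[0.84,0,0,0,0,0,0],[0.83,0,0,0,0,0,0],[0.82,0,0,0,0,0,0],[0.81,0,0,0,0,0,0],[0.8,0,0,0,0,0,0],[0.79,0,0,0,0,0,0],[0.78,0,0,0,0,0,0]]'
python3 -m inch '[[0.765,0,0,0,0,0,0],[0.75,0,0,0,0,0,0],[0.735,0,0,0,0,0,0],[0.72,0,0,0,0,0,0],[0.70,0,0,0,0,0,0],[0.68,0,0,0,0,0,0],[0.665,0,0,0,0,0,0],[0.65,0,0,0,0,0,0],[0.63,0,0,0,0,0,0],[0.61,0,0,0,0,0,0],[0.58,0,0,0,0,0,0],[0.55,0,0,0,0,0,0]]'
python3 -m inch '[[0.5,0,0,0,0,0,0],[0.4,0,0,0,0,0,0],[0.3,0,0,0,0,0,0],[0.2,0,0,0,0,0,0],[0,0,0,0,0,0,0],[0,0,0,0,0,0,0],[0,0,0,0,0,0,0]]'
python3 -m inch '[[0,0,0,-15,0,0,0],[0,0,0,-20,0,0,0],[0,0,0,-20,0,0,0],[0,0,0,-25,0,0,0],[0,0,0,-30,0,0,0],[0,0,0,-30,0,0,0],[0,0,0,-30,0,0,0],[0,0,0,-15,0,0,0],[0,0,0,0,0,0,0],[0,0,0,0,0,0,0]]'
python3 - <<'E'
from h import *
tool(); s=plan([540,-200,400],-.4,7,0)
E
```

```text
time_s: 47.75
tcp_pos: [651.3, -54.8, 205.0]
tool_rot: [3.139, -0.108, 0.01]
wrist_force: [0.3, -1.2, -0.4]
gripper_width: 18.6
time_s: 48.95
tcp_pos: [651.1, -54.8, 204.9]
tool_rot: [3.139, -0.108, 0.009]
wrist_force: [0.1, -0.6, -0.1]
gripper_width: 37.6
time_s: 49.65
tcp_pos: [651.1, -54.8, 204.9]
tool_rot: [3.139, -0.108, 0.009]
wrist_force: [-0.3, 0.0, 0.4]
gripper_width: 82.4
time_s: 50.65
tcp_pos: [649.5, -55.9, 407.2]
tool_rot: [3.139, -0.11, 0.021]
wrist_force: [0.6, -0.2, -0.8]
gripper_width: 87.0
t 50.65 p [649.5 -55.9 407.2] F [ 0.6 -0.2 -0.8] w 87.0
R
 [[ 0.997 -0.07   0.013]
 [-0.07  -0.998 -0.001]
 [ 0.013  0.    -1.   ]] J [-0.34  0.36  0.52  1.39 -0.18  1.42  0.11]
[[0,-14.2,21.6,0.8,-0.02,-0.11,2.7],[0,-13.1,22.3,0.9,-0.02,-0.11,2.7],[0,-12.1,22.9,0.9,-0.02,-0.11,2.7],[0,-11.0,23.4,0.9,-0.02,-0.11,2.7],[0,-9.9,23.9,1.0,-0.02,-0.11,2.7],[0,-8.7,24.3,1.0,-0.02,-0.11,2.7],[0,-7.6,24.7,1.0,-0.02,-0.11,2.7]]
```

```bash
python3 -m inch '[[0,-12,25,0,0,0,2.7],[0,-12,35,0,0,0,2.7],[0,-11,35,0,0,0,2.7],[0,-10,35,0,0,0,2.7],[0,-9,35,0,0,0,2.7],[0,-8,35,0,0,0,2.7],[0,-4,30,0,0,0,2.7],[0,0,25,0,0,0,2],[0,0,8,0,0,0,0],[0,0,0,0,0,0,0],[0,0,0,0,0,0,0]]'
python3 - <<'E'
from h import *
tool(); snap("wrist","w10",None,1.5); snap("scene","s10",(150,110,310,260),5); tabs("t10")
E
```

```text
time_s: 51.75
tcp_pos: [494.4, -321.8, 397.2]
tool_rot: [-3.049, 0.755, 0.008]
wrist_force: [-0.1, -0.1, 0.4]
gripper_width: 87.1
t 51.75 p [ 494.4 -321.8  397.2] F [-0.1 -0.1  0.4] w 87.1
R
 [[ 0.885 -0.466 -0.005]
 [-0.466 -0.885  0.002]
 [-0.005  0.001 -1.   ]] J [-0.04  0.27  0.71  1.55 -0.18  1.39  0.2 ]
tab [684.1 174.7] dev -0.03 21
tab [678.9  97.7] dev -0.03 24
tab [673.8  21.4] dev -0.03 22
tab [668.7 -58. ] dev -0.02 22
tab [625.3  53.6] dev -0.06 616
```

View pics/w10.png

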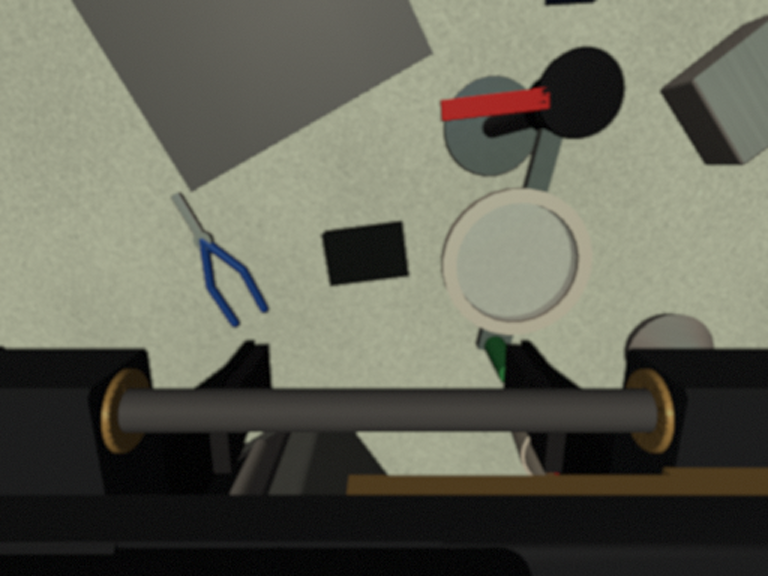

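The wrist view (1.5×) shows the pointer from its tip at (441,111) to its root at (548,98), the ring centre at (517,260), and the green knob at (496,355) partly behind a finger. The top view shows all four tabs in a neat row on the rail.

```bash
python3 - <<'E'
from h import *
f=lambda u,v:((u+.5)/1.5-.5,(v+.5)/1.5-.5)
tip,root=onz("w10",[f(441,111),f(548,98)],250)[:,:2]
u=(root-tip)/np.linalg.norm(root-tip); ax=tip+78*u
ring=onz("w10",[f(517,260)],222)[0,:2]
print("tip",tip,"root",root,"axis",ax,"ring",ring,"|ring-axis|",np.linalg.norm(ring-ax))
hub=onz("w10",[f(582,93)],[260])[0]; print("hub",hub)
base=onz("w10",[f(491,125)],[10])[0]; print("base",base)
a=lambda v:np.degrees(np.arctan2(v[1],v[0]))
print("pointer dir deg",a(-u),"arm dir",a(ring-ax)); kn=ax+165*(ring-ax)/np.linalg.norm(ring-ax); print("knob",kn,"goal",ax-165*u)
print("knob proj z270,222 (x1.5)",(proj("w10",[[*kn,270],[*kn,222]])*1.5).round(),"s10",((proj("s10",[[*kn,270],[*(ax-78*u),250],[*ax,250]])-[150,110]+.5)*5).round())
# refine with top
P=onz("t0",[f(526,261),f(605,276),f(573,261)],[250,270,222])[:,:2]; print("top: tip,knob,ring",P.round(1).tolist())
E
```

```text
tip [ 567.42398257 -246.07319299] root [ 623.50094627 -267.98508783] axis [ 640.07465613 -274.46121213] ring [ 575.31417244 -353.39110517] |ring-axis| 102.09724904202935
hub [ 637.30647019 -273.88851912  260.        ]
base [ 640.98916642 -272.59587598   10.        ]
pointer dir deg 158.6570855750765 arm dir -129.36823026894234
knob [ 535.41483514 -402.02030381] goal [ 486.39053898 -214.40963317]
knob proj z270,222 (x1.5) [[509. 374.]
 [493. 345.]] s10 [[ 23.  52.]
 [172. 175.]
 [ 60. 219.]]
top: tip,knob,ring [[569.2, -258.0], [535.6, -398.2], [571.0, -354.4]]
```

View pics/s10.png

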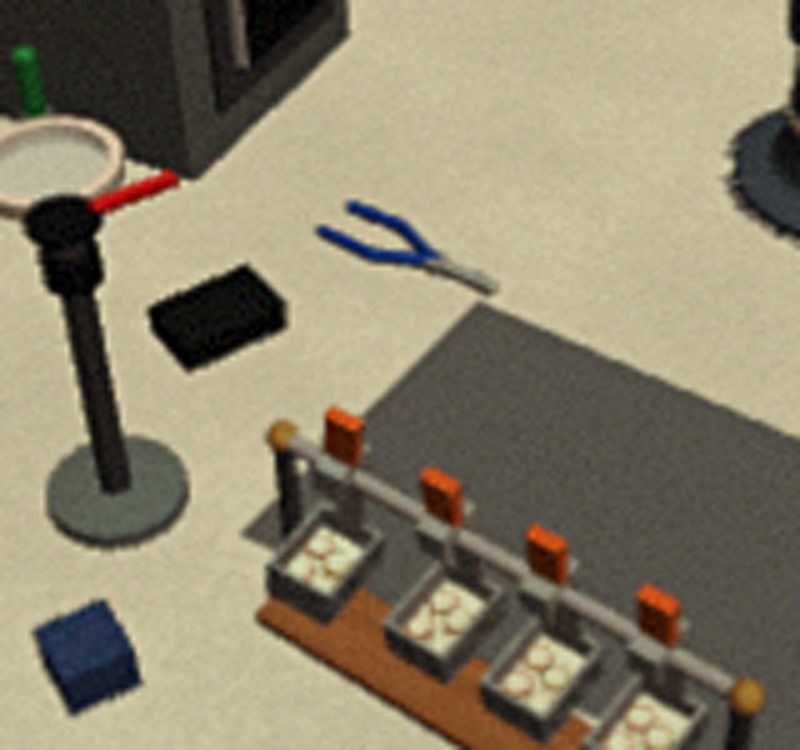

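All four baskets hang on the rail, slightly tipped (tabs near (343,437), (441,497), (546,554), (658,613)). I'll refine the pointer's angle from the red masks and check the kiln's clearance.

```bash
python3 - <<'E'
from h import *
f=lambda u,v:((u+.5)/1.5-.5,(v+.5)/1.5-.5)
for fn,box in(("w10",(280,50,380,90)),("t0",(335,145,365,180)),("t10",(335,145,365,180))):
    im=np.load(f"pics/{fn}.npz")["im"]; h=cv2.cvtColor(im,cv2.COLOR_BGR2HSV)
    m=cv2.inRange(h,(0,140,70),(6,255,255))|cv2.inRange(h,(172,140,70),(180,255,255))
    x0,y0,x1,y1=box; mm=np.zeros_like(m); mm[y0:y1,x0:x1]=m[y0:y1,x0:x1]
    ys,xs=np.nonzero(mm); P=onz(fn,np.c_[xs,ys],249)[:,:2]; c=P.mean(0); w,v=np.linalg.eigh(np.cov(P.T)); d=v[:,1]*np.sign(-v[0,1]); q=(P-c)@d
    tip=c+d*q.max(); print(fn,len(xs),"ctr",c.round(1),"dir",np.degrees(np.arctan2(d[1],d[0])).round(1),"tip",tip.round(1),"axis est",(tip-78*d).round(1),"ang from axis", np.degrees(np.arctan2(*(c-[640,-274])[::-1])).round(1))
for z in(150,200,250,300): print(z,onz("t0",[f(601,382),f(768,366)],z).round().tolist())
tool(); plan([535.5,-401,305],np.radians(-39.4),5,0)
E
```

```text
w10 1041 ctr [ 596.8 -257.3] dir 158.3 tip [ 568.  -245.8] axis est [ 640.5 -274.7] ang from axis 158.8
t0 92 ctr [ 595.5 -258.3] dir 157.8 tip [ 568.5 -247.3] axis est [ 640.7 -276.8] ang from axis 160.6
t10 91 ctr [ 596.3 -258.7] dir 158.1 tip [ 568.4 -247.5] axis est [ 640.8 -276.6] ang from axis 160.7
150 [[339.0, -420.0, 150.0], [356.0, -778.0, 150.0]]
200 [[341.0, -403.0, 200.0], [358.0, -747.0, 200.0]]
250 [[343.0, -387.0, 250.0], [359.0, -717.0, 250.0]]
300 [[346.0, -370.0, 300.0], [361.0, -687.0, 300.0]]
t 51.9 p [ 495.6 -320.6  397.3] F [-0.8 -0.5  0.6] w 87.2
R
 [[ 0.886 -0.464 -0.004]
 [-0.464 -0.886  0.001]
 [-0.004  0.001 -1.   ]] J [-0.04  0.27  0.71  1.55 -0.18  1.39  0.2 ]
[[0,14.6,10.5,18.4,0.01,0.05,2.35],[0,15.0,9.9,18.4,0.01,0.05,2.35],[0,15.4,9.3,18.4,0.01,0.05,2.35],[0,15.7,8.7,18.4,0.01,0.05,2.35],[0,16.1,8.0,18.5,0.01,0.05,2.35]]
```

```bash
python3 -m inch '[[0,10,7,10,0,0,2.4],[0,15,10,18,0,0,2.4],[0,15,10,18,0,0,2.4],[0,16,9,18,0,0,2.4],[0,16,8,18,0,0,2.4],[0,4,2,5,0,0,0],[0,0,0,0,0,0,0],[0,0,0,0,0,0,0]]' 8
python3 - <<'E'
from h import *
tool(); plan([535,-401.5,264],np.radians(-39.6),1,0)
E
```

```text
time_s: 52.7
tcp_pos: [543.6, -398.3, 301.0]
tool_rot: [-2.954, 1.065, 0.01]
wrist_force: [0.8, 0.1, 0.6]
gripper_width: 86.9
t 52.7 p [ 543.6 -398.3  301. ] F [0.8 0.1 0.6] w 86.9
R
 [[ 0.77  -0.638 -0.006]
 [-0.638 -0.77   0.004]
 [-0.007  0.001 -1.   ]] J [ 0.1   0.5   0.72  1.5  -0.34  1.28  0.16]
[[0,-4.4,7.9,37.0,0.04,0.38,-0.06]]
```

```bash
python3 -m inch '[[0,-3,5,6,0,0.2,0],[0,-2,3,12,0,0,0],[0.2,0,0,12,0,0,0],[0.3,0,0,7,0,0,0],[0.4,0,0,0,0,0,0],[0.5,0,0,0,0,0,0],[0.5,0,0,0,0,0,0],[0.5,0,0,0,0,0,0]]' 8
python3 - <<'E'
from h import *
tool(); plan([535,-401.5,264],np.radians(-39.6),1,0)
E
```

```text
time_s: 53.5
tcp_pos: [534.4, -399.7, 263.9]
tool_rot: [-2.955, 1.061, -0.003]
wrist_force: [0.8, -0.1, -0.2]
gripper_width: 48.4
t 53.5 p [ 534.4 -399.7  263.9] F [ 0.8 -0.1 -0.2] w 48.4
R
 [[ 0.772 -0.636  0.002]
 [-0.636 -0.772  0.001]
 [ 0.001 -0.002 -1.   ]] J [ 0.1   0.51  0.71  1.57 -0.35  1.19  0.19]
[[0,1.5,1.0,-0.1,-0.13,-0.06,0.1]]
```

Close on the knob gently and read where it is.

```bash
python3 -m inch '[[0.7,0,0,0,0,0,0],[0.8,0,0,0,0,0,0],[0.9,0,0,0,0,0,0],[0.9,0,0,0,0,0,0],[0.9,0,0,0,0,0,0],[0.9,0,0,0,0,0,0],[0.9,0,0,0,0,0,0]]' 8
python3 -m inch '[[0.9,-8,-0.5,0,0,0,3],[0.9,-17,-1,0,0,0,6],[0.9,-17,-1,0,0,0,6],[0.9,-17,-1,0,0,0,6]]'
python3 - <<'E'
from h import *
p,R=tool(); A=np.array([640.5,-275.5]); v=p[:2]-A; print(np.degrees(np.arctan2(v[1],v[0])),np.linalg.norm(v), np.degrees(np.arctan2(R[1,0],R[0,0]))-90)
E
```

```text
time_s: 54.2
tcp_pos: [535.2, -400.5, 264.8]
tool_rot: [-2.956, 1.061, -0.007]
wrist_force: [0.6, -0.8, -0.1]
gripper_width: 15.7
time_s: 54.6
tcp_pos: [498.1, -356.6, 264.8]
tool_rot: [2.701, -1.601, 0.014]
wrist_force: [1.8, -0.9, 1.0]
gripper_width: 15.8
t 54.6 p [ 498.1 -356.6  264.8] F [ 1.8 -0.9  1. ] w 15.8
R
 [[ 0.48  -0.877  0.007]
 [-0.877 -0.48  -0.006]
 [ 0.008 -0.003 -1.   ]] J [-0.05  0.44  0.83  1.71 -0.35  1.14 -0.19]
-150.32822246934663 163.92780189157756 -151.32725884862012
```

```bash
python3 -m inch '[[0.9,-10,-0.5,0,0,0,3],[0.9,-17,-0.5,0,0,0,6],[0.9,-17,-0.5,0,0,0,6],[0.9,-17,-0.5,0,0,0,6],[0.9,-17,-0.5,0,0,0,6],[0.9,-17,-0.5,0,0,0,6],[0.9,-17,-0.5,0,0,0,6],[0.9,-8,0,0,0,0,3],[0.9,0,0,0,0,0,0]]'
python3 - <<'E'
from h import *
p,R=tool([487.3,-214.2,264]); A=np.array([640.5,-275.5]); v=p[:2]-A; print(np.degrees(np.arctan2(v[1],v[0])),np.linalg.norm(v), np.degrees(np.arctan2(R[1,0],R[0,0]))-90)
E
```

```text
time_s: 55.5
tcp_pos: [479.5, -236.6, 264.8]
tool_rot: [-1.908, 2.491, -0.02]
wrist_force: [1.3, 0.6, -1.8]
gripper_width: 15.8
t 55.5 p [ 479.5 -236.6  264.8] F [ 1.3  0.6 -1.8] w 15.8
R
 [[-0.261 -0.965  0.011]
 [-0.965  0.26  -0.008]
 [ 0.005 -0.013 -1.   ]] J [-0.47  0.34  1.08  1.89 -0.34  1.09 -1.09]
shift tool [-23.7  -1.7   0.7]
166.420654090755 165.66715801261768 -195.09989677203038
```

```bash
python3 -m inch '[[0.9,-8,0,0,0,0,3],[0.9,-8,-1,0,0,0,3],[0.9,-4,-1,0,0,0,1],[0.9,0,0,0,0,0,0],[0.9,0,0,0,0,0,0]]'
python3 - <<'E'
from h import *
p,R=tool([487.3,-214.2,264]); A=np.array([640.5,-275.5]); v=p[:2]-A; print(np.degrees(np.arctan2(v[1],v[0])),np.linalg.norm(v), np.degrees(np.arctan2(R[1,0],R[0,0]))-90)
E
```

```text
time_s: 56.0
tcp_pos: [484.6, -219.5, 264.8]
tool_rot: [-1.752, 2.605, -0.013]
wrist_force: [-1.2, 0.9, 1.0]
gripper_width: 15.6
t 56.0 p [ 484.6 -219.5  264.8] F [-1.2  0.9  1. ] w 15.6
R
 [[-0.377 -0.926  0.007]
 [-0.926  0.377 -0.006]
 [ 0.003 -0.008 -1.   ]] J [-0.53  0.35  1.12  1.9  -0.36  1.1  -1.23]
shift tool [-5.9 -0.5  0.8]
160.24046525780778 165.7059004310295 -202.1599782653521
```

```bash
python3 -m inch '[[0.9,-4,0,0,0,0,0],[0.9,-2,0,0,0,0,0],[0.9,0,0,0,0,0,0],[0.9,0,0,0,0,0,0]]'
python3 - <<'E'
from h import *
p,R=tool([487.3,-214.2,264]); A=np.array([640.5,-275.5]); v=p[:2]-A; print(np.degrees(np.arctan2(v[1],v[0])),np.linalg.norm(v)); snap("wrist","w11",None,1.5)
E
```

```text
time_s: 56.4
tcp_pos: [485.9, -215.7, 264.7]
tool_rot: [-1.75, 2.607, -0.015]
wrist_force: [-2.5, -0.4, 0.3]
gripper_width: 15.7
t 56.4 p [ 485.9 -215.7  264.7] F [-2.5 -0.4  0.3] w 15.7
R
 [[-0.379 -0.925  0.007]
 [-0.925  0.379 -0.007]
 [ 0.004 -0.009 -1.   ]] J [-0.54  0.35  1.12  1.9  -0.35  1.1  -1.24]
shift tool [-1.9 -0.7  0.7]
158.83932024326057 165.72894967578478
```

View pics/w11.png

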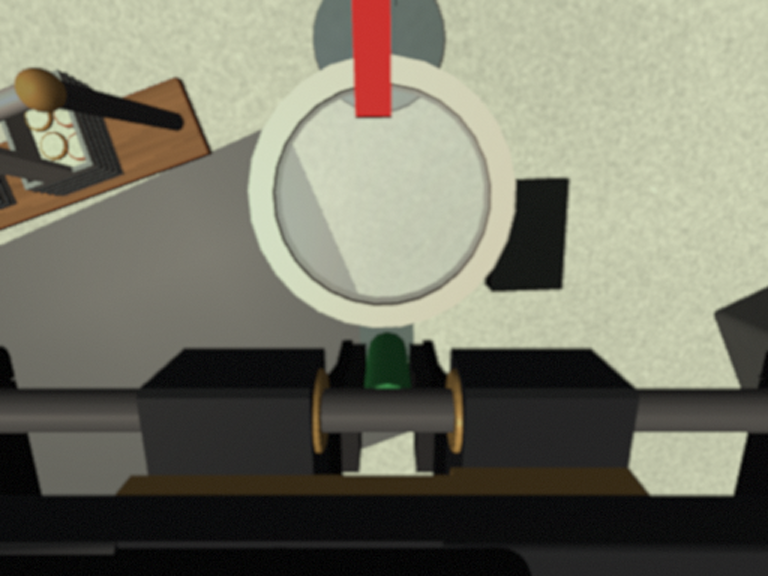

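The pointer runs from (371,0) to (373,116), ring centre (382,191), knob in the grip at (387,360).

```bash
python3 - <<'E'
from h import *
f=lambda u,v:((u+.5)/1.5-.5,(v+.5)/1.5-.5)
P=onz("w11",[f(371,2),f(373,116),f(382,191),f(387,340)],[250,250,222,268])[:,:2]; A=np.array([640.5,-275.5])
g=lambda v:np.degrees(np.arctan2(v[1],v[0])).round(2)
print(P.round(1).tolist()); print("pointer bar",g(P[1]-P[0]),"tip from axis",g(P[1]-A),np.linalg.norm(P[1]-A),"ring",g(P[2]-A),np.linalg.norm(P[2]-A),"knob",g(P[3]-A),np.linalg.norm(P[3]-A),"ring->knob",g(P[3]-P[2]))
E
```

```text
[[596.2, -256.9], [567.6, -245.6], [544.8, -239.0], [504.9, -224.5]]
pointer bar 158.36 tip from axis 157.69 78.8404406964563 ring 159.12 102.40908449113334 knob 159.37 144.87140042890775 ring->knob 159.97
```

The arm is within about 1° of the pointer. Releasing and rising clear.

```bash
python3 -m inch '[[0.85,0,0,0,0,0,0],[0.8,0,0,0,0,0,0],[0.77,0,0,0,0,0,0],[0.72,0,0,0,0,0,0],[0.65,0,0,0,0,0,0],[0.5,0,0,0,0,0,0],[0.5,0,0,0,0,0,0],[0.5,0,0,0,0,0,0]]'
python3 -m inch '[[0.5,0,0,-12,0,0,0],[0.5,0,0,-20,0,0,0],[0.5,0,0,-30,0,0,0],[0.5,0,0,-20,0,0,0],[0.5,0,0,0,0,0,0],[0.5,0,0,0,0,0,0]]'
python3 - <<'E'
from h import *
p,R=tool(); snap("wrist","w12",None,1.5); snap("scene","s12",(300,200,400,300),6)
c=cv2.imread("pics/w12.png"); d=cv2.imread("pics/s12.png"); d=cv2.resize(d,(300,300)); cv2.imwrite("pics/c12.png",np.vstack([cv2.resize(c[:420],(800,437)),]))
E
```

```text
time_s: 57.25
tcp_pos: [488.3, -215.0, 265.1]
tool_rot: [-1.751, 2.603, -0.02]
wrist_force: [-0.7, 0.0, -0.0]
gripper_width: 41.4
time_s: 57.85
tcp_pos: [487.1, -215.1, 352.7]
tool_rot: [-1.749, 2.604, -0.021]
wrist_force: [0.1, 0.1, -0.3]
gripper_width: 43.6
t 57.85 p [ 487.1 -215.1  352.7] F [ 0.1  0.1 -0.3] w 43.6
R
 [[-0.378 -0.926  0.012]
 [-0.926  0.378 -0.008]
 [ 0.003 -0.014 -1.   ]] J [-0.63  0.25  1.19  1.78 -0.25  1.26 -1.34]
```

View pics/w12.png

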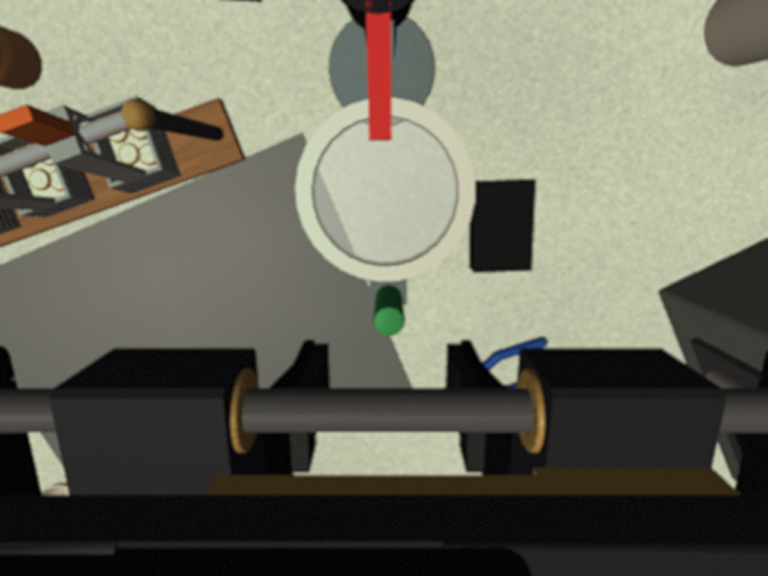

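The pointer runs (377,13)–(380,139), ring centre (384,189), knob top (389,322). Checking this, and locating the tally pin from the early wrist view w2 (pin top (113,37), pivot hub (169,17)).

```bash
python3 - <<'E'
from h import *
f=lambda u,v:((u+.5)/1.5-.5,(v+.5)/1.5-.5)
P=onz("w12",[f(377,15),f(380,139),f(384,189),f(389,322)],[250,250,222,270])[:,:2]; A=np.array([640.5,-275.5])
g=lambda v:np.degrees(np.arctan2(v[1],v[0])).round(2)
print("pointer bar",g(P[1]-P[0]),"tip",g(P[1]-A),"ring",g(P[2]-A),"knob",g(P[3]-A),np.linalg.norm(P[3]-A), "knob from ring",g(P[3]-P[2]))
Q=onz("w2",[(113,37),(169,17),(169,17)],[81,55,60]); print("pin,pivot",Q.round(1).tolist(),[np.linalg.norm(Q[0]-q) for q in Q[1:]])
print("pin tri", tri(["w2","s0"],[(113,37),((555+.5)/1.5-.5,(340+.5)/1.5-.5)]).round(1))
tool(); s=plan([440,0,300],np.radians(-30),12,0.5)
E
```

```text
pointer bar 159.02 tip 157.82 ring 158.84 knob 159.29 166.03579045972361 knob from ring 160.04
pin,pivot [[401.9, 349.5, 81.0], [450.2, 353.8, 55.0], [450.9, 352.1, 60.0]] [np.float64(54.966230780746685), np.float64(53.31486672276967)]
pin tri [398.6 353.   69.1]
t 57.95 p [ 486.8 -215.1  352.1] F [ 0.1  0.  -0.4] w 43.4
R
 [[-0.379 -0.926  0.011]
 [-0.926  0.379 -0.008]
 [ 0.004 -0.013 -1.   ]] J [-0.63  0.26  1.19  1.78 -0.25  1.26 -1.34]
[[0.5,-15.1,10.4,4.1,-0.04,-0.06,-6.85],[0.5,-16.3,8.6,4.2,-0.04,-0.06,-6.85],[0.5,-17.2,6.6,4.2,-0.04,-0.06,-6.85],[0.5,-17.8,4.5,4.2,-0.04,-0.06,-6.85],[0.5,-18.2,2.3,4.2,-0.04,-0.06,-6.85],[0.5,-18.4,0.1,4.3,-0.04,-0.06,-6.85],[0.5,-18.2,-2.1,4.3,-0.04,-0.06,-6.85],[0.5,-17.9,-4.2,4.3,-0.04,-0.06,-6.85],[0.5,-17.2,-6.4,4.3,-0.04,-0.06,-6.85],[0.5,-16.3,-8.4,4.3,-0.04,-0.06,-6.85],[0.5,-15.2,-10.3,4.3,-0.04,-0.06,-6.85],[0.5,-13.9,-12.0,4.3,-0.04,-0.06,-6.85]]
```

```bash
python3 - <<'E'
from h import *
tool(); s=plan([490,80,330],np.radians(-95),10,0.5); plan([410,340,160],np.radians(-80),10,0.5,s)
E
python3 -m inch '[[0.5,-12,6,2,0,0,-1],[0.5,-25,12,2,0,0,-1.7],[0.5,-27,11,2,0,0.1,-1.7],[0.5,-28,10,2,0,0.1,-1.7],[0.5,-28,9,2,0,0.1,-1.7],[0.5,-28,8,2,0,0.1,-1.7],[0.5,-29,7,2,0,0,-1.7],[0.5,-29,6,2,0,0,-1.7],[0.5,-29,5,2,0,0,-1.7],[0.5,-29,4,2,0,0,-1.7],[0.5,-15,2,1,0,0,-0.5],[0.5,0,0,0,0,0,0]]'
python3 - <<'E'
from h import *
tool(); plan([405,346,150],np.radians(-80),10,0.5)
E
```

```text
t 57.95 p [ 486.8 -215.1  352.1] F [ 0.1  0.  -0.4] w 43.4
R
 [[-0.379 -0.926  0.011]
 [-0.926  0.379 -0.008]
 [ 0.004 -0.013 -1.   ]] J [-0.63  0.26  1.19  1.78 -0.25  1.26 -1.34]
[[0.5,-27.4,10.9,2.0,-0.07,-0.03,-1.72],[0.5,-27.8,10.1,2.0,-0.07,-0.03,-1.72],[0.5,-28.0,9.2,2.0,-0.07,-0.03,-1.72],[0.5,-28.3,8.4,2.0,-0.07,-0.03,-1.72],[0.5,-28.5,7.5,2.1,-0.07,-0.03,-1.72],[0.5,-28.8,6.7,2.1,-0.07,-0.03,-1.72],[0.5,-28.9,5.8,2.1,-0.07,-0.03,-1.72],[0.5,-29.1,4.9,2.1,-0.07,-0.03,-1.72],[0.5,-29.2,4.0,2.2,-0.07,-0.03,-1.72],[0.5,-29.3,3.1,2.2,-0.07,-0.03,-1.72]]
[[0.5,-25.2,10.2,17.0,-0.0,0.0,-1.5],[0.5,-25.5,9.6,17.0,-0.0,0.0,-1.5],[0.5,-25.7,8.9,17.0,-0.0,0.0,-1.5],[0.5,-25.9,8.2,17.0,-0.0,0.0,-1.5],[0.5,-26.1,7.5,17.0,-0.0,0.0,-1.5],[0.5,-26.3,6.9,17.0,-0.0,0.0,-1.5],[0.5,-26.5,6.2,17.0,-0.0,0.0,-1.5],[0.5,-26.6,5.5,17.0,-0.0,0.0,-1.5],[0.5,-26.8,4.8,17.0,-0.0,0.0,-1.5],[0.5,-26.9,4.1,17.0,-0.0,0.0,-1.5]]
time_s: 59.15
tcp_pos: [469.6, 86.2, 314.4]
tool_rot: [2.103, -2.3, 0.014]
wrist_force: [0.1, 0.1, -0.7]
gripper_width: 43.7
t 59.15 p [469.6  86.2 314.4] F [ 0.1  0.1 -0.7] w 43.7
R
 [[-0.089 -0.996 -0.012]
 [-0.996  0.089 -0.023]
 [ 0.024  0.01  -1.   ]] J [-1.22  0.11  1.04  1.93 -0.08  1.18 -1.81]
[[0.5,-25.7,8.6,15.9,0.08,-0.13,-1.51],[0.5,-25.9,7.9,16.0,0.08,-0.13,-1.51],[0.5,-26.0,7.3,16.0,0.08,-0.13,-1.51],[0.5,-26.2,6.6,16.1,0.08,-0.13,-1.51],[0.5,-26.3,5.9,16.1,0.08,-0.13,-1.51],[0.5,-26.4,5.3,16.2,0.08,-0.13,-1.51],[0.5,-26.5,4.6,16.2,0.08,-0.13,-1.51],[0.5,-26.6,3.9,16.3,0.08,-0.13,-1.51],[0.5,-26.6,3.2,16.3,0.08,-0.13,-1.51],[0.5,-26.7,2.5,16.4,0.08,-0.13,-1.51]]
```

```bash
python3 -m inch '[[0.5,-20,8,10,0,0,-1.5],[0.5,-26,8,13,0.1,-0.1,-1.5],[0.5,-26,7,13,0.1,-0.1,-1.5],[0.5,-26,7,13,0.1,-0.1,-1.5],[0.5,-26,6,13,0.1,-0.1,-1.5],[0.5,-26,5,13,0.1,-0.1,-1.5],[0.5,-26,5,13,0,0,-1.5],[0.5,-26,4,13,0,0,-1.5],[0.5,-26,3,13,0,0,-1.5],[0.5,-22,2,8,0,0,-1.5],[0.5,0,0,0,0,0,0],[0.5,0,0,0,0,0,0]]'
python3 - <<'E'
from h import *
tool(); snap("wrist","w13",None,1.5)
E
```

```text
time_s: 60.35
tcp_pos: [404.1, 332.7, 178.0]
tool_rot: [2.382, -2.019, 0.012]
wrist_force: [0.2, -0.1, -0.3]
gripper_width: 43.7
t 60.35 p [404.1 332.7 178. ] F [ 0.2 -0.1 -0.3] w 43.7
R
 [[ 0.164 -0.986 -0.007]
 [-0.986 -0.164 -0.02 ]
 [ 0.018  0.01  -1.   ]] J [-1.39  0.38  0.79  1.99 -0.32  0.92 -1.84]
```

View pics/w13.png

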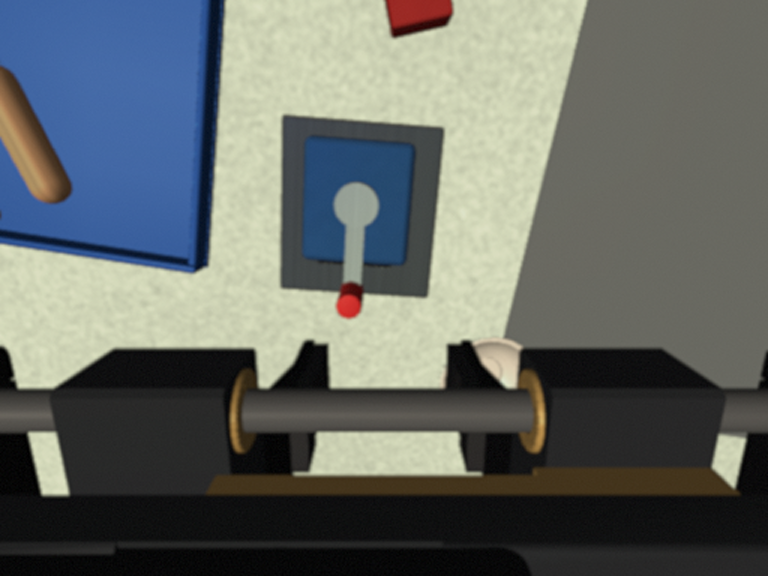

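The pin's top is at (348,306), the hub at (356,205); the solder dish (490,360) is low enough to pass over.

```bash
python3 - <<'E'
from h import *
f=lambda u,v:((u+.5)/1.5-.5,(v+.5)/1.5-.5)
P=onz("w13",[f(348,306),f(356,205),f(356,205)],[81,54,60]); print(P.round(1).tolist(),np.linalg.norm(P[0]-P[1:],axis=1))
v=(P[0]-P[1])[:2]; ph=np.degrees(np.arctan2(v[1],v[0])); print("phi",ph, "dish",onz("w13",[f(498,365)],25).round())
B=P[0,:2]-50*v/np.linalg.norm(v); e=np.radians(ph+57.3); print("pivot",B,"stop pin",B+50*np.array([np.cos(e),np.sin(e)]))
tool([P[0,0],P[0,1],81]); plan([P[0,0],P[0,1],115],np.radians(-80),4,0.5)
E
```

```text
[[401.5, 350.4, 81.0], [450.8, 354.7, 54.0], [451.3, 354.5, 60.0]] [56.37226588 54.27358489]
phi -175.03562741544832 dish [[358. 246.  25.]]
pivot [451.26506434 354.72231239] stop pin [427.99543897 310.46709196]
t 60.4 p [404.  332.9 178.1] F [ 0.1 -0.1 -0.6] w 43.6
R
 [[ 0.164 -0.986 -0.007]
 [-0.986 -0.164 -0.019]
 [ 0.018  0.01  -1.   ]] J [-1.39  0.38  0.79  1.99 -0.32  0.92 -1.84]
shift tool [-19.4  -1.3  96.8]
[[0.5,-4.7,-0.2,15.7,0.15,-0.25,-0.14],[0.5,-4.6,-0.2,15.7,0.15,-0.25,-0.14],[0.5,-4.6,-0.2,15.7,0.15,-0.25,-0.14],[0.5,-4.5,-0.2,15.8,0.15,-0.25,-0.14]]
```

```bash
python3 -m inch '[[0.5,-6,0,8,0.2,-0.3,0],[0.5,-6,0,15,0.2,-0.3,0],[0.5,-4,0,15,0.2,-0.3,0],[0.5,0,0,15,0,0,0],[0.5,0,0,5,0,0,0],[0.5,0,0,0,0,0,0],[0.5,0,0,0,0,0,0]]' 10
python3 - <<'E'
from h import *
tool([401.5,350.4,81])
E
```

```text
time_s: 61.1
tcp_pos: [405.4, 345.1, 120.4]
tool_rot: [-2.378, 2.041, -0.002]
wrist_force: [0.9, 0.2, -0.3]
gripper_width: 43.5
t 61.1 p [405.4 345.1 120.4] F [ 0.9  0.2 -0.3] w 43.5
R
 [[ 0.152 -0.988  0.006]
 [-0.988 -0.152  0.005]
 [-0.004 -0.007 -1.   ]] J [-1.34  0.47  0.72  2.03 -0.43  0.79 -1.78]
shift tool [-5.7  3.3 39.4]
```

```bash
python3 -m inch '[[0.5,-4,3,4,0,0,0],[0.5,-1,0,10,0,0,0],[0.5,0,0,12,0,0,0],[0.5,0,0,9,0,0,0],[0.5,0,0,2,0,0,0],[0.5,0,0,0,0,0,0],[0.5,0,0,0,0,0,0]]' 10
python3 - <<'E'
from h import *
tool([401.5,350.4,81])
E
```

```text
time_s: 61.8
tcp_pos: [402.2, 350.7, 81.1]
tool_rot: [-2.377, 2.039, -0.002]
wrist_force: [-0.8, -0.5, 0.3]
gripper_width: 43.5
t 61.8 p [402.2 350.7  81.1] F [-0.8 -0.5  0.3] w 43.5
R
 [[ 0.152 -0.988  0.007]
 [-0.988 -0.152  0.007]
 [-0.006 -0.008 -1.   ]] J [-1.3   0.53  0.66  2.05 -0.49  0.71 -1.74]
shift tool [0.2 0.7 0.1]
```

```bash
python3 -m inch '[[0.7,0,0,0,0,0,0],[0.8,0,0,0,0,0,0],[0.95,0,0,0,0,0,0],[0.95,0,0,0,0,0,0],[0.95,0,0,0,0,0,0],[0.95,0,0,0,0,0,0],[0.95,0,0,0,0,0,0]]' 10
python3 -m inch '[[0.95,5,0,0,0,0,-6],[0.95,5,-0.3,0,0,0,-6],[0.95,5,-0.3,0,0,0,-6],[0.95,5,-0.3,0,0,0,-6],[0.95,5,-0.3,0,0,0,-6],[0.95,5,-0.3,0,0,0,-6],[0.95,4,-0.3,0,0,0,-5],[0.95,0,0,0,0,0,0]]'
python3 - <<'E'
from h import *
p,R=tool([428,310.5,81]); v=p[:2]-[451.3,354.7]; print("lever",np.degrees(np.arctan2(v[1],v[0]))+175,np.linalg.norm(v),"yaw",np.degrees(np.arctan2(R[1,0],R[0,0])))
E
```

```text
time_s: 62.5
tcp_pos: [402.9, 351.1, 82.1]
tool_rot: [-2.375, 2.038, -0.002]
wrist_force: [0.3, -0.1, -0.4]
gripper_width: 13.2
time_s: 63.3
tcp_pos: [418.0, 320.2, 82.1]
tool_rot: [-2.956, 1.041, -0.002]
wrist_force: [0.2, 1.1, -0.9]
gripper_width: 13.5
t 63.3 p [418.  320.2  82.1] F [ 0.2  1.1 -0.9] w 13.5
R
 [[ 0.779 -0.626  0.004]
 [-0.626 -0.779  0.007]
 [-0.001 -0.008 -1.   ]] J [-1.09  0.47  0.46  2.06 -0.34  0.67 -1.09]
shift tool [13.9  1.2  1.1]
lever 41.01231320020497 48.009005154763926 yaw -38.78813870957012
```

```bash
python3 -m inch '[[0.95,5,0,0,0,0,-3],[0.95,5,0,0,0,0,-3],[0.95,4,0,0,0,0,-2],[0.95,2,0,0,0,0,0]]'
python3 - <<'E'
from h import *
p,R=tool([428,310.5,81]); v=p[:2]-[451.3,354.7]; print("lever",np.degrees(np.arctan2(v[1],v[0]))+175,np.linalg.norm(v))
E
```

```text
time_s: 63.7
tcp_pos: [425.7, 314.0, 82.0]
tool_rot: [-3.024, 0.829, 0.013]
wrist_force: [-4.1, 1.4, 3.2]
gripper_width: 13.4
t 63.7 p [425.7 314.   82. ] F [-4.1  1.4  3.2] w 13.4
R
 [[ 0.86  -0.51  -0.006]
 [-0.51  -0.86   0.008]
 [-0.01  -0.004 -1.   ]] J [-1.04  0.47  0.42  2.05 -0.31  0.68 -0.95]
shift tool [3.8 1.8 1. ]
lever 52.8475057688911 48.09200900278695
```

```bash
python3 -m inch '[[0.95,3,0.5,0,0,0,0],[0.95,3,0.5,0,0,0,0]]'; python3 -m inch '[[0.95,4,0.5,0,0,0,0]]'
python3 - <<'E'
from h import *
p,R=tool([428,310.5,81]); v=p[:2]-[451.3,354.7]; print("lever",np.degrees(np.arctan2(v[1],v[0]))+175,np.linalg.norm(v))
E
```

```text
time_s: 63.9
tcp_pos: [428.8, 311.5, 82.0]
tool_rot: [-3.023, 0.829, 0.017]
wrist_force: [-3.3, 2.2, 2.0]
gripper_width: 13.5
time_s: 64.0
tcp_pos: [429.8, 310.7, 81.8]
tool_rot: [-3.023, 0.829, 0.024]
wrist_force: [-10.2, 8.0, 5.8]
gripper_width: 13.9
t 64.0 p [429.8 310.7  81.8] F [-10.2   8.    5.8] w 13.9
R
 [[ 0.86  -0.51  -0.013]
 [-0.51  -0.86   0.011]
 [-0.017 -0.003 -1.   ]] J [-1.02  0.47  0.42  2.04 -0.32  0.69 -0.93]
shift tool [-1.4  1.1  0.8]
lever 58.966312800740965 48.95857321763378
```

At the stop: position no longer advances, the force has risen to 13 N, and the lever reads about 59°. Hold, open and rise so it springs back.

```bash
python3 -m inch '[[0.95,2,0,0,0,0,0],[0.6,0,0,0,0,0,0],[0.5,0,0,0,0,0,0],[0.4,0,0,0,0,0,0],[0.4,0,0,0,0,0,0],[0.4,0,0,0,0,0,0]]'
python3 -m inch '[[0.4,0,0,-10,0,0,0],[0.4,0,0,-20,0,0,0],[0.4,0,0,-30,0,0,0],[0.4,0,0,-40,0,0,0],[0.4,0,0,-40,0,0,0],[0.4,0,0,-30,0,0,0],[0.4,0,0,-10,0,0,0],[0.4,0,0,0,0,0,0],[0.4,0,0,0,0,0,0]]'
python3 - <<'E'
from h import *
p,R=tool(); snap("wrist","w14"); snap("scene","s14"); tabs("t14")
a=np.load("pics/s14.npz")["im"][140:310,120:400]; b=np.load("pics/w14.npz")["im"][:250]
a=cv2.resize(a,None,fx=1.25,fy=1.25*1); a=cv2.resize(np.load("pics/s14.npz")["im"][90:300,140:400],(800,646))[:600]
b=cv2.resize(b,(260,127)); a[:127,540:]=b; cv2.imwrite("pics/c14.png",a)
E
```

```text
time_s: 64.6
tcp_pos: [431.7, 310.9, 81.8]
tool_rot: [-3.02, 0.833, 0.025]
wrist_force: [-1.6, 1.3, 0.4]
gripper_width: 45.5
time_s: 65.5
tcp_pos: [437.6, 301.3, 270.7]
tool_rot: [-3.022, 0.849, 0.016]
wrist_force: [0.1, 0.6, 0.4]
gripper_width: 52.1
t 65.5 p [437.6 301.3 270.7] F [0.1 0.6 0.4] w 52.1
R
 [[ 0.854 -0.521 -0.009]
 [-0.521 -0.854  0.005]
 [-0.01   0.    -1.   ]] J [-1.12  0.23  0.53  1.87 -0.14  1.09 -1.08]
tab [684.1 174.7] dev -0.03 21
tab [678.9  97.7] dev -0.03 24
tab [673.7  20.8] dev -0.03 21
tab [671.5 -63. ] dev 0.02 22
tab [652.4 191.6] dev -1.25 22
tab [642.  124.6] dev 1.28 49
tab [645.1  54.5] dev -0.2 29
tab [622.   63.6] dev 0.01 331
tab [618.5 -91.3] dev -1.3 69
```

View pics/c14.png

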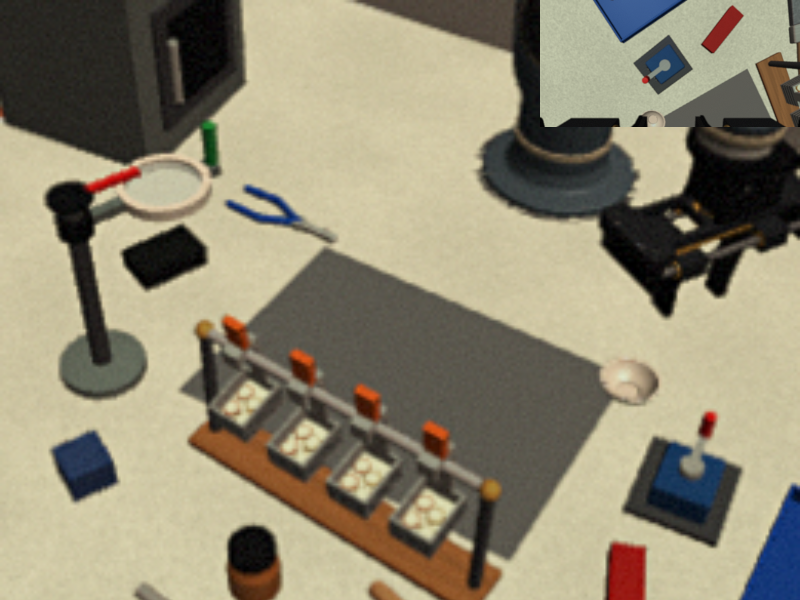

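The baskets hang, the arm lies under the pointer, and the lever looks back at rest. The -y basket has shifted about 5 mm along the rail and turned slightly, presumably the announced knock. I'll check by numbers that all is still and measure the lever.

```bash
python3 -m inch '[[0.4,0,0,0,0,0,0],[0.4,0,0,0,0,0,0],[0.4,0,0,0,0,0,0],[0.4,0,0,0,0,0,0],[0.4,0,0,0,0,0,0],[0.4,0,0,0,0,0,0],[0.4,0,0,0,0,0,0],[0.4,0,0,0,0,0,0]]'
python3 - <<'E'
from h import *
def red(fn,z=81):
    im=np.load(f"pics/{fn}.npz")["im"]; h=cv2.cvtColor(im,cv2.COLOR_BGR2HSV)
    m=cv2.inRange(h,(0,170,130),(5,255,255))|cv2.inRange(h,(174,170,130),(180,255,255))
    n,l,s,c=cv2.connectedComponentsWithStats(m)
    for i in range(1,n):
        if s[i,4]>30: print(fn,s[i].tolist(),c[i].round(),onz(fn,[c[i]],z).round(1))
red("w13"); red("w14")
print("pin est in w14 at rest", proj("w14",[[401.5,350.4,81],[451.3,354.7,54]]).round())
tabs("t15"); snap("scene","s15"); 
def tipxy(fn): # orange tabs in scene
    im=np.load(f"pics/{fn}.npz")["im"]; h=cv2.cvtColor(im,cv2.COLOR_BGR2HSV); m=cv2.inRange(h,(3,170,120),(14,255,255))
    n,l,s,c=cv2.connectedComponentsWithStats(m[180:250,190:300]); print(fn,[(c[i]+[190,180]).round(1).tolist()+[int(s[i,4])] for i in range(1,n) if s[i,4]>12])
for f in("s10","s14","s15"): tipxy(f)
d=cv2.absdiff(np.load("pics/s14.npz")["im"],np.load("pics/s15.npz")["im"])[180:300,190:320]; print("diff s14-s15",d.mean(),np.percentile(d,99),d.max())
d=cv2.absdiff(np.load("pics/s10.npz")["im"],np.load("pics/s15.npz")["im"])[180:300,190:320]; print("diff s10-s15",d.mean(),np.percentile(d,99),d.max())
E
```

```text
time_s: 66.45
tcp_pos: [435.8, 300.7, 266.3]
tool_rot: [3.019, -0.847, -0.022]
wrist_force: [0.3, 0.2, -0.1]
gripper_width: 52.1
w13 [259, 0, 42, 18, 549] [277.   6.] [[541.5 339.9  81. ]]
w13 [225, 196, 15, 15, 181] [232. 203.] [[402.  350.3  81. ]]
w14 [322, 12, 77, 90, 2549] [360.  57.] [[582.2 354.6  81. ]]
w14 [202, 152, 11, 12, 98] [207. 158.] [[401.9 350.2  81. ]]
pin est in w14 at rest [[206. 158.]
 [246. 128.]]
tab [684.1 174.7] dev -0.03 21
tab [678.9  97.7] dev -0.03 24
tab [673.7  20.8] dev -0.03 21
tab [671.5 -63. ] dev 0.02 22
tab [652.6 191.7] dev -1.27 24
tab [642.4 125.1] dev 1.53 46
tab [643.9  54.4] dev -0.32 33
tab [622.1  66.7] dev 0.01 311
tab [618.4 -90.5] dev -1.34 66
s10 [[218.5, 193.5, 18], [238.2, 206.5, 28], [259.1, 218.3, 30], [281.2, 229.6, 27], [224.0, 239.9, 306]]
s14 [[216.6, 196.4, 30], [238.6, 207.3, 32], [259.2, 218.5, 31], [222.2, 239.4, 336], [281.4, 229.6, 26]]
s15 [[216.5, 196.4, 29], [238.5, 207.1, 31], [259.2, 218.5, 31], [222.4, 239.5, 338], [281.4, 229.6, 26]]
diff s14-s15 3.078333333333333 11.0 21
diff s10-s15 9.971346153846154 78.0 184
```

Everything is still and the pin is back at its rest position (401.9, 350.2). Triangulating the shifted basket's tab against its neighbours before handing in, and viewing it close up.

```bash
python3 - <<'E'
from h import *
for n,top,s in(("D before",[668.7,-58,140],("t10","s10",(218.5,193.5))),("D now",[671.5,-63,140],("t15","s15",(216.5,196.4))),("C now",[673.7,20.8,140],("t15","s15",(238.5,207.1))),("B now",[678.9,97.7,140],("t15","s15",(259.2,218.5)))):
    X=tri(s[:2],[proj(s[0],[top])[0],s[2]]); d=X[:2]-RC; c,q=np.cos(RY),np.sin(RY)
    print(n,X.round(1),"rack xy",np.round([c*d[0]+q*d[1],-q*d[0]+c*d[1]],1))
save("s15","s15c.png",(200,180,270,250),8)
E
```

```text
D before [653.4 -51.9 207.1] rack xy [   2.3 -110. ]
D now [658.  -56.9 196.5] rack xy [   7.3 -114.7]
C now [660.   22.9 198.7] rack xy [  4.2 -34.9]
B now [665.2  95.8 199.6] rack xy [ 4.8 38.2]
```

```bash
python3 -c "
from workcell import arm
s=arm.state(); print(s['time_s'],s['wrist_force']); print(arm.finish_job())"
```

```text
66.55 [ 0.7030239  -0.49201666  0.12759593]
the job is handed in; nothing more can be done
None
```

I did all three parts in order and handed the job in at about 67 s. It reports no verdict, so what follows rests on my own last checks.

- **Baskets:** All four hang by their hooks at rack y of about +110, +37, -37 and -115 mm. Two pictures about 1 s apart showed no movement in any of them.
- **Magnifier arm:** It stands about 159° against the pointer's 158–159°, so it is within about 0.03 rad of line. The individual readings spread by about 1°.
- **Tally lever:** I swung it until it stopped moving and the force rose to 13 N, at about 59° by my estimate. It sprang back, and the pin reads within 1 mm of where it started.
- **Pointer and bench items:** The last picture showed nothing out of place. I did not measure the bench items' positions again.

**Not clean:**
- My first grasp of the +y basket failed because I lifted before the fingers had closed. The basket was not moved, and the second try held.
- One seating push reached 43 N at the wrist, with the basket in the grip.
- After I had left it, the -y basket slid about 5 mm along the rail and turned and tipped slightly. This was probably the announced knock. Its tab height and position still match the other hung baskets.
- My close-up view of that basket was refused at the 16-picture limit, so I checked it by triangulation only.

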